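# Clear the brush off the caddy and pack the caddy

### The arm

A 6-joint arm with a two-finger parallel gripper is mounted at the origin on the work surface. World frame = base frame: x ahead of the robot, y to its left, z up, the work surface at z = 0. Lengths are in m, angles in rad, forces in N, time in s.
With the tool pointing down it reaches from about 0.3 to 0.85 m from the base axis. Payload 4.2 kg.
Tool frame: the origin (TCP) lies between the finger pads; the fingertips stand 8 mm ahead of it and the grasp point (between the pads) lies 11 mm behind it (arm.tip_extent is the distance from the TCP to the fingertips, in m); z points along the fingers, x is the direction in which the jaws open and shut, and the axes are right-handed (so a half turn about z gives the same grasp; the last joint's range is limited). The gripper opens to 91 mm and grips with 3 to 60 N. Pads are 32 mm wide; open, the fingers measure 118 mm over their backs; the gripper's body (76 mm by 178 mm) begins 60 mm behind the grasp point.
Start: joints at [-1.3, 0.32, 1.565, -0, 1.257, -0.02], TCP at [0.165, -0.551, 0.222] pointing down, gripper open.
Joint ranges: [-3.11, 3.11], [-0.84, 2.01], [0.21, 2.61], [-1.34, 4.49], [0.05, 2.63], [-2.56, 2.56]. Speed limits (rad/s): [2.57, 2.57, 3.14, 3.14, 3.14, 3.14].

### API

Orientations are given as a unit quaternion [w, x, y, z].
In Python, from station import arm gives the robot as it stands.
- The arm moves only by the tool jog_arm, never from a script. Its argument "motion" is a list of rows, each an object with "xyz": the shift along the tool's x, y, z in mm, a list of three; "roll": the turn about the tool's z in degrees. A call has 1 to 10 rows; each row shifts and turns the pose as measured when the row begins, along the tool's axes as they then stand; what a row does not reach is not made up. A row lasts 1/10 s, in which the tool goes at most 50 mm and 8.59 degrees, less where a joint would pass 70% of its speed; a pose out of reach is approached as far as the arm can. A call with a gripper value outside its range is refused whole. "fingers" is the finger opening in mm, from 0 to 91.2, set as the call begins (left out, the last holds). The fingers move at their own pace and stop on an object; the grip force is fixed at half the most. Time passes only in rows, so rows that do not move let the fingers close. It gives the time, the measured TCP pose, the force and the opening at its end, in the units of the state.
- arm.read_state(): the state, without advancing time (a new reading comes with each control period).
- arm.grab_frame(name): name is "scene" or "top" or "wrist"; returns a dict with "pixels" (420x560x3 uint8, blue, green, red), "mtx" (3x3 intrinsics, pixels), "k1" (the pictures are not rectified: a ray, as slopes to the right and down, at radius r is drawn at 1 + k1 r^2 times it, then the intrinsics apply), "eye" and "attitude" of the camera in the world; the wrist camera has in their place "T_tool_cam" (4x4, takes a point from camera to tool coordinates, whose origin is the TCP and whose axes are the tool frame's). Camera axes: x right, y down, z forward; pixel columns grow to the right and rows downward; lengths in m; the calibration is good to about 2 mm. A picture is of the moment at which its call begins: read the wrist's pose just before it. There is no depth.
- arm.sign_off(): hands the job in, once; it reports no verdict.
The state is a dict: "clock": time; "joint_pos": joint angles; "qvel": joint speeds; "joint_torque": joint torques, N m; "ee_pos": TCP position; "eef_rot": TCP orientation; "ft_force": force on the tool from outside, world axes, zero at the start; "wrist_torque": the same for the moment, N m; "width": opening from 0.0 (shut) to 1.0 (fully open).
Only numpy, scipy, OpenCV 4.12 (cv2) and the standard library are available. Lean on these libraries where they do the work, as an engineer would, in place of code of your own. Each camera call takes 0.05 s, during which the arm holds its last target. There are 200 camera calls.

### The job

The green brush has been left lying across the grey caddy: first lift it off and lay it back in the two forks of the white clip rack, bristles up (head to either side). Then pack the blue jug and the cardboard carton upright on the caddy floor next to the orange jar, which stays standing in the caddy. Set everything down rather than dropping it, and leave the bottle, dish, scraper, tin and soap as they are.

Things in the scene. Friction and masses are not known exactly. Their poses are not given: they have to be found in the camera images.
- caddy: Grey open plastic caddy fixed to the floor, outside 210 (x) x 90 (y) x 70 mm high, walls and floor 5 mm thick, so inside 200 x 80 mm. Origin: centre of its underside; x along its length. The jar stands at its -x end.
- jar: Orange round jar with white cap, 58 mm diameter, 115 mm tall, standing loose in the caddy at the -x end. Origin: centre of its underside.
- brush: Green hard brush, 200 mm long along its x, flat underside, lying on the two long rims of the caddy, bristles up. Handle 22 mm wide and 16 mm thick from x=-100 to x=+45 mm; head 46 mm wide from x=+45 to x=+100 mm, with white bristles up to z=32 mm. Origin: middle of its length, on the underside; z points up through the bristles. Centre of mass near x=0.
- brush_grip (a point): Point in the middle of the brush handle's thickness (8 mm above the underside), at brush x=-25 mm: the place to grip it, and the point that belongs midway between the forks of the rack.
- rack: White plastic clip rack fixed to the floor: base plate 130 (x) x 70 (y) x 8 mm with two upright open-topped forks at x=-40 and x=+40 mm, each 12 mm thick along x. A fork's slot is 34 mm wide (y), its floor 45 mm above the work surface, its flared prongs reach to 80 mm. The brush lies along x in both slots. Origin: centre of the underside.
- rack_seat (a point): Midway between the two forks at the height of the slot floors (45 mm up). Axes as the rack. In place, brush_grip is 8 mm above it.
- jug: Blue plastic jug, round, 54 mm diameter at the foot, 64 mm at the rim, 120 mm tall, open on top, wall 3 mm. Loop handle at its +x side, reaching 63 mm from the axis, between 81 and 116 mm height (so it passes over the caddy's rim). Origin: centre of the underside.
- carton: Cardboard carton with a blue and yellow band, rigid, 50 (x) x 66 (y) x 120 mm high. Origin: centre of the underside. It fits the caddy beside the others with its x along the caddy's x.
- bottle: Green bottle with white cap, 62 mm diameter, 150 mm tall, a bystander. Origin: centre of its underside.
- dish: White ceramic dish, 120 mm across, 28 mm high, a bystander. Origin: centre of its underside.
- scraper: Grey scraper lying flat, about 175 mm long along x, 18 mm high, a bystander. Origin: near its middle, on the underside.
- tin: Low round tin with red label, 72 mm diameter, 60 mm high, a bystander. Origin: centre of its underside.
- soap: Yellow soap box, 60 x 90 x 30 mm, a bystander. Origin: centre of its underside.
Things that resemble listed ones, but are neither listed nor needed, are in the scene too. There is more than one size of the brush; the one meant has the size given above. Leave any purple look-alike of the carton alone.

How it is judged:
On the way, in this order (a step that is already met when the one before it is completed fails the run):
1. the brush lies in both forks of the rack (x of brush_grip in the frame of rack_seat between -0.03 and 0.03 m and y of brush_grip in the frame of rack_seat between -0.012 and 0.012 m and z of brush_grip in the frame of rack_seat between 0 and 0.025 m and angle between the x axis of brush and the x axis of rack, either way round below 0.17 rad and angle between brush's own z axis and vertical below 0.17 rad), for 0.2 s.
2. the jug and the carton stand in the caddy (x of jug in the frame of caddy between -0.08 and 0.08 m and y of jug in the frame of caddy between -0.03 and 0.03 m and z of jug in the frame of caddy between 0 and 0.012 m and angle between each of jug, carton's own z axis and vertical below 0.12 rad and x of carton in the frame of caddy between -0.08 and 0.08 m and y of carton in the frame of caddy between -0.03 and 0.03 m and z of carton in the frame of caddy between 0 and 0.012 m), for 0.2 s.
At the end, for the whole second after the job is handed in: Brush at rest, bristles up, in both rack forks (brush_grip within 30 mm along, 12 mm across, 0-25 mm above rack_seat; x axes within 0.17 rad either way). Jug, carton, jar at rest on the caddy floor, tilt under 0.12 rad, origins within 80 mm (x), 30 mm (y) of its middle, 0-12 mm above its underside (all of step 1 and all of step 2 and x of jar in the frame of caddy between -0.08 and 0.08 m and y of jar in the frame of caddy between -0.03 and 0.03 m and z of jar in the frame of caddy between 0 and 0.012 m and angle between jar's own z axis and vertical below 0.12 rad and linear speed of each of brush, jug, carton, jar below 0.03 m/s); the robot touches nothing.
It fails at once if the jug or the carton is put into the caddy before the brush is in the rack (((x of jug in the frame of caddy between -0.08 and 0.08 m and y of jug in the frame of caddy between -0.03 and 0.03 m and z of jug in the frame of caddy below 0.05 m) or (x of carton in the frame of caddy between -0.08 and 0.08 m and y of carton in the frame of caddy between -0.03 and 0.03 m and z of carton in the frame of caddy below 0.05 m)) and horizontal distance between brush_grip and rack_seat above 0.06 m).
It fails at once if brush, jug or carton is dropped (moves faster than 0.7 m/s untouched by the fingers) ((linear speed of brush above 0.7 m/s and contact force between the fingers and brush below 0.05 N) or (linear speed of jug above 0.7 m/s and contact force between the fingers and jug below 0.05 N) or (linear speed of carton above 0.7 m/s and contact force between the fingers and carton below 0.05 N)).
It fails at once if the jar in the caddy is tipped over by more than 0.5 rad or lifted out (angle between jar's own z axis and vertical above 0.5 rad or height (world z) of jar above 0.07 m).
It fails at once if bottle, dish, scraper, tin or soap is moved by more than 30 mm or tipped (distance of any of bottle, dish, scraper, tin, soap from where it was at the start of the episode above 0.03 m or angle between bottle's own z axis and vertical above 0.5 rad).
It also fails if it takes over 72 s, if anything falls off the work surface, if the arm or the gripper's body presses on something with over 40 N, if the wrist force passes 120 N, or if a joint passes its speed limit or range.

## Working session

There is one attempt and no reset: what is moved stays moved. The work goes in short steps, Python scripts to look and compute and a tool call to move; the robot and the scene stay as the last step left them, time stands still between calls to the robot, and variables do not carry over. Pictures are saved under pics/ and viewed, and the job is handed in when it is done.

Besides the shell and the picture viewer there is one more tool, called after "Request:" by a JSON object that holds its "op" and its "data", one argument or row to a line. jog_arm: Moves the arm, as the interface text tells. Its arguments: {"type":"object","properties":{"motion":{"type":"array","items":{"type":"object","properties":{"xyz":{"type":"array","items":{"type":"number"}},"roll":{"type":"number"}}}},"fingers":{"type":"number"}},"required":["motion"]}

```bash
mkdir -p pics; ls; python3 - <<'E'
from station import arm
import cv2,json
s=arm.read_state(); print(s)
for n in("scene","top"):
    f=arm.grab_frame(n); cv2.imwrite(f"pics/{n}0.png",f["pixels"]); print(n,{k:f[k] for k in f if k!="pixels"})
E
```

```text
pics
{'clock': 0.0, 'joint_pos': array([-1.29997253e+00,  3.20292548e-01,  1.56568384e+00,  1.46358152e-05,
        1.25736892e+00, -2.00036788e-02]), 'qvel': array([-9.80784310e-04, -4.24327200e-05, -4.19317739e-04,  1.40868863e-03,
        1.82127668e-03, -5.09380337e-04]), 'joint_torque': array([-2.89310283e-04, -4.12458229e+01, -2.31973153e+01,  7.24527729e-02,
        4.59156744e-02, -1.63073978e-04]), 'ee_pos': array([ 0.16475114, -0.5503836 ,  0.22111802]), 'eef_rot': array([-5.42778518e-04,  8.02103399e-01, -5.97184536e-01, -6.88028419e-04]), 'ft_force': array([-0.94771934,  0.29342129,  0.22612902]), 'wrist_torque': array([ 0.02097528, -0.03983934,  0.06294694]), 'width': 1.0025263876869757}
scene {'mtx': array([[401.66360941,   0.        , 277.90781373],
       [  0.        , 401.66360941, 208.63409182],
       [  0.        ,   0.        ,   1.        ]]), 'k1': -0.015788373190221538, 'eye': array([1.06853535, 0.56102514, 0.77315282]), 'attitude': array([-0.13717709,  0.31841879,  0.85145153, -0.39347453])}
top {'mtx': array([[543.16452035,   0.        , 280.80564648],
       [  0.        , 543.16452035, 204.28736811],
       [  0.        ,   0.        ,   1.        ]]), 'k1': -0.17997840526597605, 'eye': array([ 0.20807662, -0.06433612,  1.49350952]), 'attitude': array([ 0.07871607, -0.68511419,  0.71920929, -0.08461873])}
```

View pics/scene0.png

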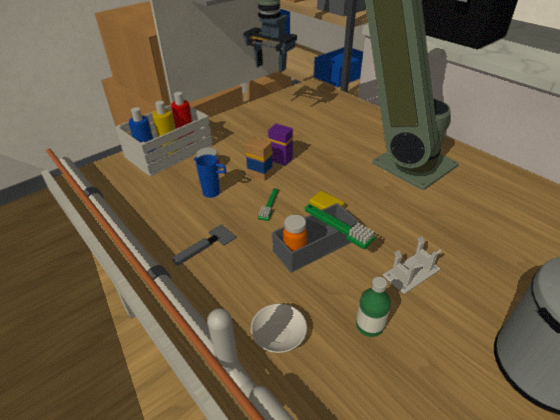

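View pics/top0.png

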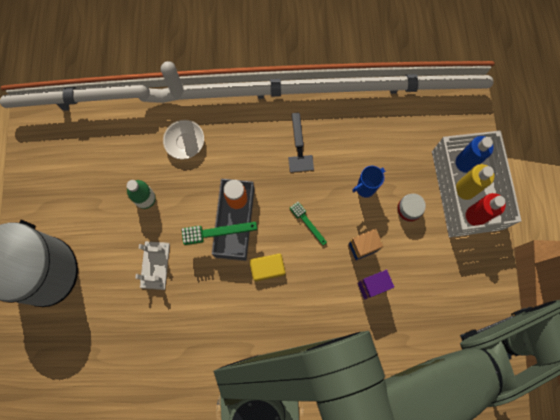

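The scene shows the green brush across the caddy, with the rack at about (412,268), the jug at (208,175) and the carton at (260,160). In the top view the brush is at (220,232), the caddy at (235,218), the rack at (155,266), the jug at (371,182) and the carton at (366,244).

```bash
cat > h.py <<'E'
from station import arm
import cv2, numpy as np
from scipy.spatial.transform import Rotation as R
def rot(q): return R.from_quat(np.roll(q,-1)).as_matrix()
def cam(f,s=None):
    if "eye" in f: return rot(f["attitude"]),np.array(f["eye"])
    T=np.array(f["T_tool_cam"]);Rt=rot(s["eef_rot"])
    return Rt@T[:3,:3],Rt@T[:3,3]+s["ee_pos"]
def rays(f,px,s=None):
    Rc,e=cam(f,s)
    u=cv2.undistortPoints(np.array(px,float).reshape(-1,1,2),f["mtx"],np.array([f["k1"],0,0,0.]))[:,0]
    return e,np.c_[u,np.ones(len(u))]@Rc.T
def plane(f,px,z,s=None):
    e,d=rays(f,px,s); return e+d*((z-e[2])/d[:,2])[:,None]
def proj(f,P,s=None):
    Rc,e=cam(f,s)
    c=(np.atleast_2d(P)-e)@Rc; x=c[:,:2]/c[:,2:]; x=x*(1+f["k1"]*(x**2).sum(1,keepdims=True))
    return x*f["mtx"][0,0]+f["mtx"][:2,2]
def shot(n,name):
    s=arm.read_state(); f=arm.grab_frame(n); cv2.imwrite(f"pics/{name}.png",f["pixels"]); return s,f
def crop(f,x0,y0,x1,y1,k,name):
    cv2.imwrite(f"pics/{name}.png",cv2.resize(f["pixels"][y0:y1,x0:x1],None,fx=k,fy=k,interpolation=cv2.INTER_CUBIC))
E
python3 - <<'E'
from h import *
s,f=shot("top","t1")
crop(f,120,160,280,300,5,"c1"); crop(f,280,150,440,310,3.75,"c2")
hsv=cv2.cvtColor(f["pixels"],cv2.COLOR_BGR2HSV)
print(plane(f,[[0,0],[280,204]],0))
def blob(lo,hi,z,n):
    m=cv2.inRange(hsv,lo,hi); c,_=cv2.findContours(m,0,1)
    for k in sorted(c,key=cv2.contourArea)[::-1][:3]:
        if cv2.contourArea(k)>60:
            r=cv2.minAreaRect(k); b=cv2.boxPoints(r); print(n,np.round(r[0]),cv2.contourArea(k),plane(f,b,z)[:,:2].round(3).tolist())
blob((40,120,50),(85,255,255),.08,"green")
blob((105,150,40),(125,255,255),.12,"blue")
blob((22,150,90),(32,255,255),.03,"yellow")
blob((130,100,40),(155,255,255),.12,"purple")
E
```

```text
[[ 1.32473337  0.84065817  0.        ]
 [ 0.56068672 -0.08336856  0.        ]]
green [219. 230.] 428.0 [[0.479, 0.184], [0.516, -0.012], [0.477, -0.019], [0.441, 0.176]]
green [139. 192.] 203.5 [[0.595, 0.337], [0.631, 0.296], [0.593, 0.263], [0.557, 0.303]]
green [313. 229.] 184.0 [[0.505, -0.131], [0.515, -0.144], [0.435, -0.202], [0.425, -0.189]]
blue [474. 155.] 575.0 [[0.629, -0.552], [0.707, -0.644], [0.661, -0.683], [0.584, -0.59]]
blue [370. 181.] 541.0 [[0.56, -0.274], [0.639, -0.321], [0.61, -0.371], [0.531, -0.324]]
yellow [267. 267.] 672.5 [[0.405, 0.01], [0.419, -0.079], [0.358, -0.088], [0.345, -0.0]]
yellow [475. 181.] 324.0 [[0.586, -0.577], [0.656, -0.675], [0.602, -0.713], [0.533, -0.615]]
purple [378. 283.] 474.0 [[0.327, -0.279], [0.349, -0.345], [0.302, -0.36], [0.281, -0.294]]
```

View pics/c1.png

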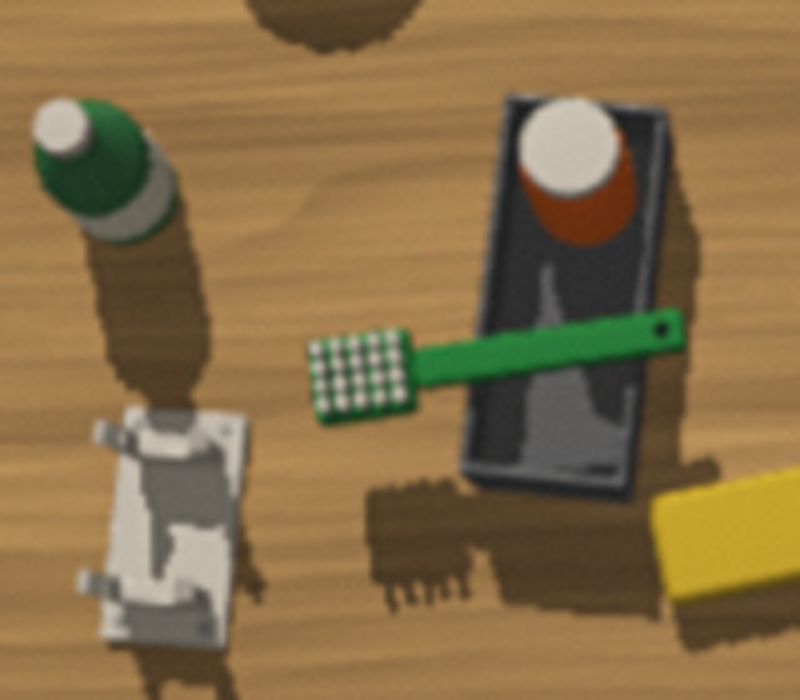

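View pics/c2.png

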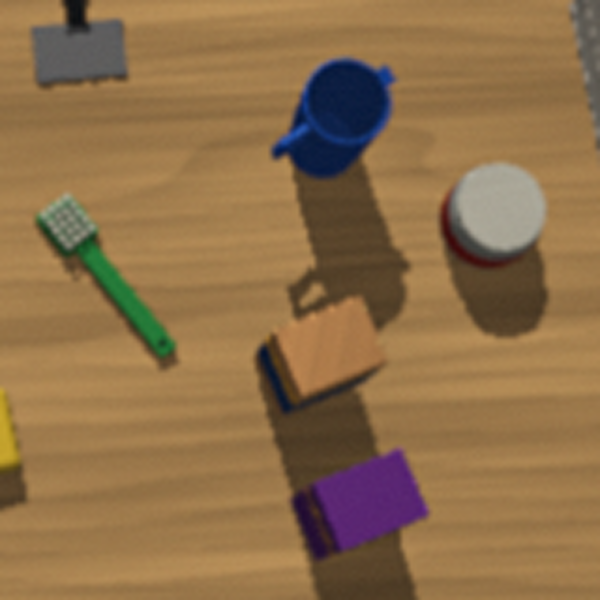

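```bash
python3 - <<'E'
from h import *
s,f=shot("top","t1")
C1=lambda L:np.array(L)/5+[120,160]; C2=lambda L:np.array(L)/3.75+[280,150]
def pr(n,P): print(n,P[:,:2].round(4).tolist(),"mean",P[:,:2].mean(0).round(4),"edges",np.linalg.norm(P-np.roll(P,-1,0),axis=1).round(3),
  "ang",[round(float(np.degrees(np.arctan2(*(np.roll(P,-1,0)-P)[i,1::-1]))),1) for i in range(len(P))])
pr("caddy",plane(f,C1([[507,95],[667,110],[631,490],[462,472]]),.07))
pr("rack",plane(f,C1([[128,407],[247,415],[225,648],[100,640]]),.008))
pr("rackprongL",plane(f,C1([[100,430],[88,580]]),.08))
pr("brush",plane(f,C1([[683,329],[415,369]]),.086))
pr("brushhead",plane(f,C1([[308,345],[322,425],[415,410],[408,335]]),.086))
pr("jug",plane(f,C2([[347,103],[276,150],[390,74]]),.12))
pr("jughandle",plane(f,C2([[347,103],[276,150]]),.116))
pr("carton",plane(f,C2([[273,341],[360,297],[384,358],[301,400]]),.12))
pr("purple",plane(f,C2([[310,490],[401,451],[428,513],[340,552]]),.12))
pr("jar",plane(f,C1([[570,147],[570,98]]),.115))
E
```

```text
caddy [[0.6219, 0.0739], [0.6091, -0.0132], [0.4023, 0.0137], [0.4159, 0.1028]] mean [0.5123 0.0443] edges [0.088 0.209 0.09  0.208] ang [-98.4, 172.6, 81.3, -8.0]
rack [[0.4696, 0.2975], [0.4622, 0.2299], [0.3331, 0.2435], [0.3399, 0.3135]] mean [0.4012 0.2711] edges [0.068 0.13  0.07  0.131] ang [-96.2, 174.0, 84.4, -7.0]
rackprongL [[0.4451, 0.2952], [0.3654, 0.3016]] mean [0.4052 0.2984] edges [0.08 0.08] ang [175.4, -4.6]
brush [[0.4843, -0.0177], [0.4695, 0.1246]] mean [0.4769 0.0534] edges [0.143 0.143] ang [96.0, -84.0]
brushhead [[0.485, 0.1815], [0.4417, 0.1745], [0.4476, 0.125], [0.4879, 0.128]] mean [0.4655 0.1522] edges [0.044 0.05  0.04  0.054] ang [-170.8, -83.3, 4.2, 93.2]
jug [[0.5926, -0.3298], [0.5608, -0.2766], [0.6125, -0.3626]] mean [ 0.5886 -0.323 ] edges [0.062 0.1   0.038] ang [120.9, -58.9, 121.3]
jughandle [[0.5937, -0.3306], [0.5618, -0.2772]] mean [ 0.5777 -0.3039] edges [0.062 0.062] ang [120.9, -59.1]
carton [[0.426, -0.2639], [0.4535, -0.3266], [0.4102, -0.3396], [0.3843, -0.28]] mean [ 0.4185 -0.3025] edges [0.069 0.045 0.065 0.045] ang [-66.3, -163.3, 113.4, 21.2]
purple [[0.3228, -0.2814], [0.3457, -0.3459], [0.3026, -0.3609], [0.2799, -0.2986]] mean [ 0.3127 -0.3217] edges [0.068 0.046 0.066 0.046] ang [-70.4, -160.8, 110.0, 21.9]
jar [[0.5787, 0.0369], [0.6055, 0.0362]] mean [0.5921 0.0366] edges [0.027 0.027] ang [-1.6, 178.4]
```

```bash
cat > plan.py <<'E'
# plan.py x y z ang n : rows (tool axes, mm/deg) from the measured pose to a TCP target
from h import *
import sys,json
x,y,z,a=map(float,sys.argv[1:5]); n=int(sys.argv[5])
s=arm.read_state(); M=rot(s["eef_rot"]); p=np.array(s["ee_pos"])*1e3; th=np.degrees(np.arctan2(M[1,0],M[0,0]))
print("t",round(s["clock"],2),"p",p.round(1),"th",round(th,1),"tilt",np.degrees(np.arccos(-M[2,2])).round(2),"w",round(s["width"]*91.2,1),"F",s["ft_force"].round(1))
T=np.array([x,y,z]); rows=[]
for i in range(n):
    d=(T-p)/(n-i); r=((a-th+180)%360-180)/(n-i); c,q=np.cos(np.radians(th)),np.sin(np.radians(th))
    v=np.round([d[0]*c+d[1]*q,d[0]*q-d[1]*c,-d[2]]); w=round(-r,1)
    rows.append({"xyz":v.astype(int).tolist(),"roll":w})
    p+=[v[0]*c+v[1]*q,v[0]*q-v[1]*c,-v[2]]; th-=w
for i in range(0,n,10): print(json.dumps(rows[i:i+10]).replace(" ",""))
E
python3 plan.py 477 57 200 6 16
```

```text
t 0.2 p [ 164.8 -550.6  221.5] th -73.3 tilt 0.06 w 91.2 F [-0.5  0.7 -1.1]
[{"xyz":[-31,-30,1],"roll":-5.0},{"xyz":[-28,-32,1],"roll":-5.0},{"xyz":[-25,-34,1],"roll":-5.0},{"xyz":[-22,-37,1],"roll":-4.9},{"xyz":[-19,-38,1],"roll":-5.0},{"xyz":[-15,-40,1],"roll":-4.9},{"xyz":[-12,-41,2],"roll":-5.0},{"xyz":[-8,-42,1],"roll":-4.9},{"xyz":[-5,-42,2],"roll":-5.0},{"xyz":[-1,-43,1],"roll":-4.9}]
[{"xyz":[2,-43,2],"roll":-5.0},{"xyz":[6,-42,1],"roll":-4.9},{"xyz":[10,-42,2],"roll":-5.0},{"xyz":[13,-40,1],"roll":-4.9},{"xyz":[17,-39,2],"roll":-5.0},{"xyz":[20,-38,1],"roll":-4.9}]
```

Request:
{"op": "jog_arm", "data": {
  "motion": [
    {"xyz":[-31,-30,1],"roll":-5.0},
    {"xyz":[-28,-32,1],"roll":-5.0},
    {"xyz":[-25,-34,1],"roll":-5.0},
    {"xyz":[-22,-37,1],"roll":-5},
    {"xyz":[-19,-38,1],"roll":-5.0},
    {"xyz":[-15,-40,1],"roll":-5},
    {"xyz":[-12,-41,2],"roll":-5.0},
    {"xyz":[-8,-42,1],"roll":-5},
    {"xyz":[-5,-42,2],"roll":-5.0},
    {"xyz":[-1,-43,1],"roll":-5}
  ],
  "fingers": 50
}}

```text
clock: 1.2
ee_pos: [0.3589, -0.1591, 0.2071]
eef_rot: [0.0, 0.982, -0.19, 0.001]
ft_force: [0.6, -0.1, 1.0]
width: 0.55
```

```bash
python3 plan.py 477 57 200 6 9
```

```text
t 1.2 p [ 358.9 -159.1  207.1] th -22.0 tilt 0.09 w 50.2 F [ 0.6 -0.1  1. ]
[{"xyz":[3,-27,1],"roll":-3.1},{"xyz":[5,-27,1],"roll":-3.1},{"xyz":[6,-27,1],"roll":-3.1},{"xyz":[8,-26,1],"roll":-3.1},{"xyz":[9,-26,1],"roll":-3.1},{"xyz":[10,-25,1],"roll":-3.1},{"xyz":[12,-25,0],"roll":-3.1},{"xyz":[13,-24,1],"roll":-3.1},{"xyz":[14,-24,0],"roll":-3.2}]
```

Motion tracks well.

Request:
{"op": "jog_arm", "data": {
  "motion": [
    {"xyz":[3,-27,1],"roll":-3},
    {"xyz":[5,-27,1],"roll":-3},
    {"xyz":[6,-27,1],"roll":-3},
    {"xyz":[8,-26,1],"roll":-3},
    {"xyz":[9,-26,1],"roll":-3},
    {"xyz":[10,-25,1],"roll":-3},
    {"xyz":[12,-25,0],"roll":-3},
    {"xyz":[13,-24,1],"roll":-3},
    {"xyz":[14,-24,0],"roll":-4},
    {"xyz":[0,0,0],"roll":0}
  ]
}}

```text
clock: 2.2
ee_pos: [0.4799, 0.073, 0.1996]
eef_rot: [-0.0, 0.998, 0.068, 0.001]
ft_force: [-0.1, -0.1, 0.2]
width: 0.551
```

```bash
python3 plan.py 477 57 200 6 1; python3 - <<'E'
from h import *
s,f=shot("wrist","w1"); print(f["T_tool_cam"],f["mtx"][0,0],f["k1"])
hsv=cv2.cvtColor(f["pixels"],cv2.COLOR_BGR2HSV); m=cv2.inRange(hsv,(40,120,40),(85,255,255)); c,_=cv2.findContours(m,0,1)
k=max(c,key=cv2.contourArea); r=cv2.minAreaRect(k); b=cv2.boxPoints(r); print(b.round(),plane(f,b,.086,s).round(4))
E
```

```text
t 2.2 p [479.9  73.  199.6] th 7.8 tilt 0.14 w 50.3 F [-0.1 -0.1  0.2]
[{"xyz":[-5,15,0],"roll":1.8}]
[[ 9.99999773e-01 -6.28827456e-04 -2.42626549e-04 -3.59680413e-04]
 [ 6.70291049e-04  9.65582913e-01  2.60094577e-01 -7.40963225e-02]
 [ 7.07214385e-05 -2.60094680e-01  9.65583115e-01 -1.63461486e-01]
 [ 0.00000000e+00  0.00000000e+00  0.00000000e+00  1.00000000e+00]] 336.62118947999977 -0.04446916599822765
[[253. 277.]
 [261.  70.]
 [318.  72.]
 [310. 279.]] [[0.46   0.0057 0.086 ]
 [0.4467 0.1806 0.086 ]
 [0.4904 0.185  0.086 ]
 [0.5112 0.0104 0.086 ]]
```

View pics/w1.png

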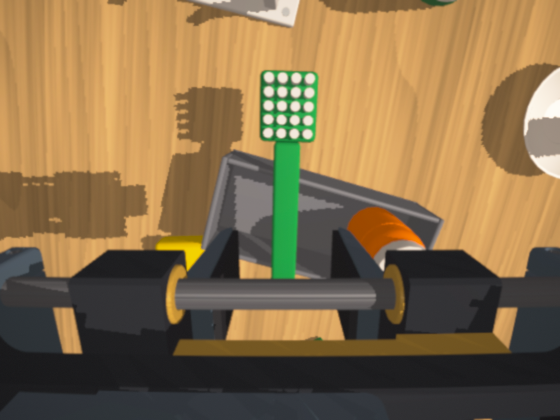

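The wrist view shows the head at (288,105), the head/handle joint at (287,141) and the handle running down to (284,275).

```bash
python3 - <<'E'
from h import *
s,f=shot("wrist","w2")
P=plane(f,[[287,142],[284,270],[273.5,180],[299.5,180],[273,230],[298,230]],.086,s);print(P.round(4))
d=P[0]-P[1];d/=np.linalg.norm(d);print(np.degrees(np.arctan2(d[1],d[0])),"grip",P[0]-d*.07)
E
```

```text
[[0.4728 0.1273 0.086 ]
 [0.4854 0.0151 0.086 ]
 [0.4659 0.0949 0.086 ]
 [0.4873 0.0978 0.086 ]
 [0.4709 0.0513 0.086 ]
 [0.4924 0.0542 0.086 ]]
96.37950381731827 grip [0.48061228 0.05772472 0.086     ]
```

```bash
python3 plan.py 479.5 57.5 67 6.3 6
```

```text
t 2.3 p [478.3  70.8 199.4] th 7.6 tilt 0.08 w 49.8 F [0.8 0.3 0.1]
[{"xyz":[0,2,22],"roll":0.2},{"xyz":[0,2,22],"roll":0.2},{"xyz":[0,2,22],"roll":0.2},{"xyz":[0,2,22],"roll":0.2},{"xyz":[0,3,22],"roll":0.3},{"xyz":[0,2,22],"roll":0.2}]
```

Request:
{"op": "jog_arm", "data": {
  "motion": [
    {"xyz":[0,3,25],"roll":0.5},
    {"xyz":[0,3,25],"roll":0.5},
    {"xyz":[0,3,25],"roll":0.4},
    {"xyz":[0,3,25],"roll":0},
    {"xyz":[0,1,18],"roll":0},
    {"xyz":[0,0,8],"roll":0},
    {"xyz":[0,0,0],"roll":0}
  ]
}}

```text
clock: 3.0
ee_pos: [0.4769, 0.0501, 0.0713]
eef_rot: [0.002, 0.999, 0.048, 0.001]
ft_force: [-0.5, -0.0, 0.1]
width: 0.545
```

```bash
python3 plan.py 479.5 57.5 67 6.3 1
```

```text
t 3.0 p [476.9  50.1  71.3] th 5.5 tilt 0.24 w 49.7 F [-0.5 -0.   0.1]
[{"xyz":[3,-7,4],"roll":-0.8}]
```

Request:
{"op": "jog_arm", "data": {
  "motion": [
    {"xyz":[2,-6,3],"roll":-0.6},
    {"xyz":[0,0,0],"roll":0}
  ]
}}

```text
clock: 3.2
ee_pos: [0.4791, 0.0561, 0.0695]
eef_rot: [0.002, 0.999, 0.053, 0.002]
ft_force: [-0.1, 1.0, -0.1]
width: 0.547
```

Request:
{"op": "jog_arm", "data": {
  "motion": [
    {"xyz":[0,0,0]},
    {"xyz":[0,0,0]},
    {"xyz":[0,0,0]},
    {"xyz":[0,0,0]},
    {"xyz":[0,0,0]}
  ],
  "fingers": 10
}}

```text
invalid input
```

```bash
python3 plan.py 479.5 57.5 180 6.3 5
```

```text
t 3.2 p [479.1  56.1  69.5] th 6.0 tilt 0.32 w 49.9 F [-0.1  1.  -0.1]
[{"xyz":[0,0,-22],"roll":-0.1},{"xyz":[0,0,-22],"roll":-0.0},{"xyz":[0,0,-22],"roll":-0.1},{"xyz":[0,-1,-22],"roll":-0.0},{"xyz":[1,0,-22],"roll":-0.1}]
```

Roll is required in every row.

Request:
{"op": "jog_arm", "data": {
  "motion": [
    {"xyz":[0,-1,2],"roll":0},
    {"xyz":[0,0,0],"roll":0},
    {"xyz":[0,0,0],"roll":0},
    {"xyz":[0,0,0],"roll":0},
    {"xyz":[0,0,0],"roll":0}
  ],
  "fingers": 10
}}

```text
clock: 3.7
ee_pos: [0.4806, 0.0579, 0.0695]
eef_rot: [0.002, 0.999, 0.053, 0.005]
ft_force: [0.2, -0.1, -2.1]
width: 0.242
```

```bash
python3 plan.py 479.5 57.5 180 6.3 5
```

```text
t 3.7 p [480.6  57.9  69.5] th 6.1 tilt 0.57 w 22.0 F [ 0.2 -0.1 -2.1]
[{"xyz":[0,0,-22],"roll":-0.0},{"xyz":[0,0,-22],"roll":-0.0},{"xyz":[0,0,-22],"roll":-0.1},{"xyz":[-1,0,-22],"roll":-0.0},{"xyz":[0,0,-23],"roll":-0.1}]
```

Request:
{"op": "jog_arm", "data": {
  "motion": [
    {"xyz":[0,0,-10],"roll":0},
    {"xyz":[0,0,-20],"roll":0},
    {"xyz":[0,0,-25],"roll":0},
    {"xyz":[0,0,-25],"roll":0},
    {"xyz":[0,0,-25],"roll":0},
    {"xyz":[0,0,-10],"roll":0}
  ]
}}

```text
clock: 4.3
ee_pos: [0.4774, 0.0579, 0.189]
eef_rot: [0.002, 0.999, 0.053, 0.001]
ft_force: [-0.1, 0.8, -1.5]
width: 0.238
```

```bash
python3 plan.py 401 271 185 84.5 12
```

```text
t 4.3 p [477.4  57.9 189. ] th 6.1 tilt 0.28 w 21.7 F [-0.1  0.8 -1.5]
[{"xyz":[-4,-18,0],"roll":-6.5},{"xyz":[-2,-19,0],"roll":-6.5},{"xyz":[0,-19,0],"roll":-6.5},{"xyz":[2,-19,0],"roll":-6.5},{"xyz":[4,-18,1],"roll":-6.5},{"xyz":[6,-18,0],"roll":-6.6},{"xyz":[8,-17,1],"roll":-6.5},{"xyz":[10,-16,0],"roll":-6.6},{"xyz":[12,-15,1],"roll":-6.5},{"xyz":[13,-13,0],"roll":-6.6}]
[{"xyz":[15,-12,1],"roll":-6.5},{"xyz":[16,-10,0],"roll":-6.6}]
```

Request:
{"op": "jog_arm", "data": {
  "motion": [
    {"xyz":[-4,-18,0],"roll":-6.5},
    {"xyz":[-2,-19,0],"roll":-6.5},
    {"xyz":[0,-19,0],"roll":-6.5},
    {"xyz":[2,-19,0],"roll":-6.5},
    {"xyz":[4,-18,1],"roll":-6.5},
    {"xyz":[6,-18,0],"roll":-6.5},
    {"xyz":[8,-17,1],"roll":-6.5},
    {"xyz":[10,-16,0],"roll":-6.5},
    {"xyz":[12,-15,0],"roll":-6.5},
    {"xyz":[13,-13,0],"roll":-6.5}
  ]
}}

```text
clock: 5.3
ee_pos: [0.4073, 0.2375, 0.1856]
eef_rot: [0.003, 0.801, 0.598, -0.002]
ft_force: [0.8, 0.1, -1.7]
width: 0.237
```

```bash
python3 plan.py 401 271 185 84.5 4
```

```text
t 5.3 p [407.3 237.5 185.6] th 73.5 tilt 0.4 w 21.6 F [ 0.8  0.1 -1.7]
[{"xyz":[8,-4,0],"roll":-2.8},{"xyz":[8,-4,0],"roll":-2.7},{"xyz":[8,-3,0],"roll":-2.8},{"xyz":[7,-2,1],"roll":-2.7}]
```

Request:
{"op": "jog_arm", "data": {
  "motion": [
    {"xyz":[7,-3,0],"roll":-2.5},
    {"xyz":[7,-3,0],"roll":-2.5},
    {"xyz":[6,-3,0],"roll":-2},
    {"xyz":[5,-2,0],"roll":-1},
    {"xyz":[0,0,0],"roll":0},
    {"xyz":[0,0,0],"roll":0}
  ]
}}

```text
clock: 5.9
ee_pos: [0.3992, 0.2662, 0.1836]
eef_rot: [0.002, 0.754, 0.657, -0.004]
ft_force: [-0.7, -0.3, -1.4]
width: 0.236
```

```bash
python3 plan.py 401 271 185 84.5 1; python3 - <<'E'
from h import *
s,f=shot("wrist","w3"); shot("scene","s3")
f=arm.grab_frame("top"); crop(f,100,200,220,320,5,"t3")
E
```

```text
t 5.9 p [399.2 266.2 183.6] th 82.1 tilt 0.58 w 21.6 F [-0.7 -0.3 -1.4]
[{"xyz":[5,1,-1],"roll":-2.4}]
```

View pics/w3.png

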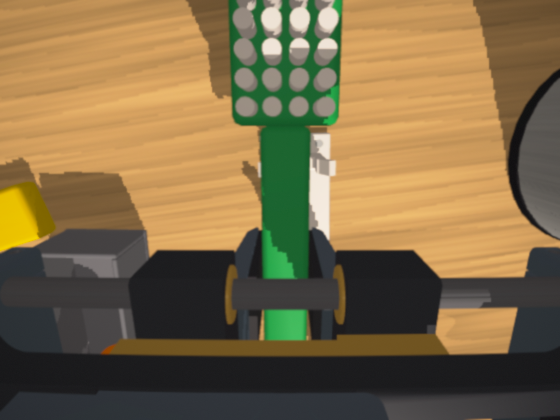

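View pics/s3.png

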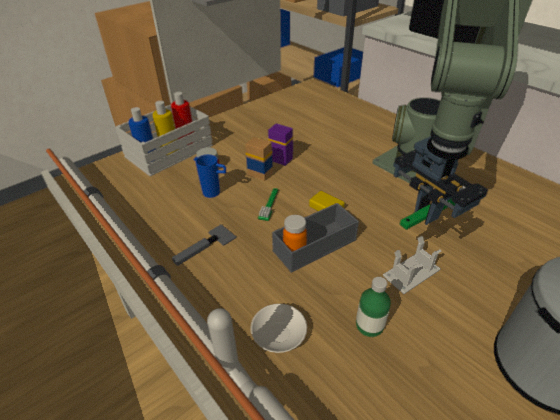

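```bash
python3 - <<'E'
from h import *
s,f=shot("wrist","w4"); crop(f,200,110,380,240,4.4,"w4c")
f=arm.grab_frame("scene"); crop(f,375,230,450,300,8,"s4c")
E
```

```text
(no output)
```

View pics/w4c.png

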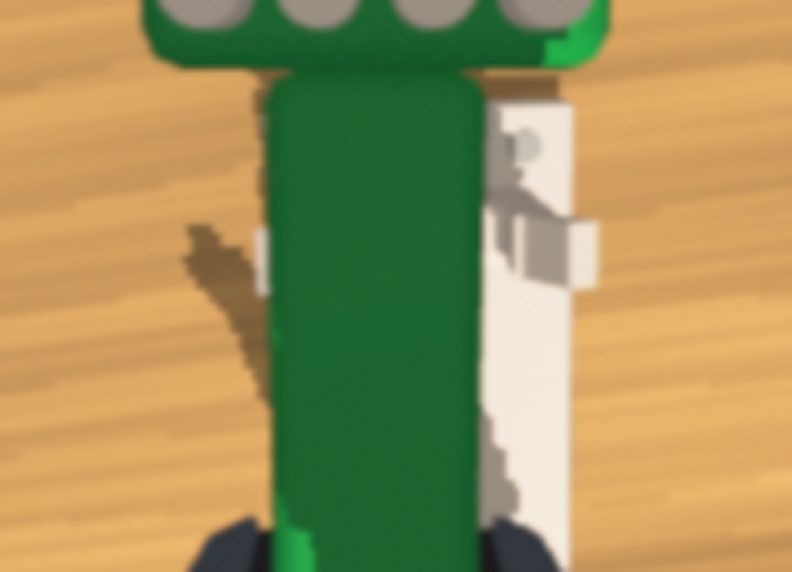

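View pics/s4c.png

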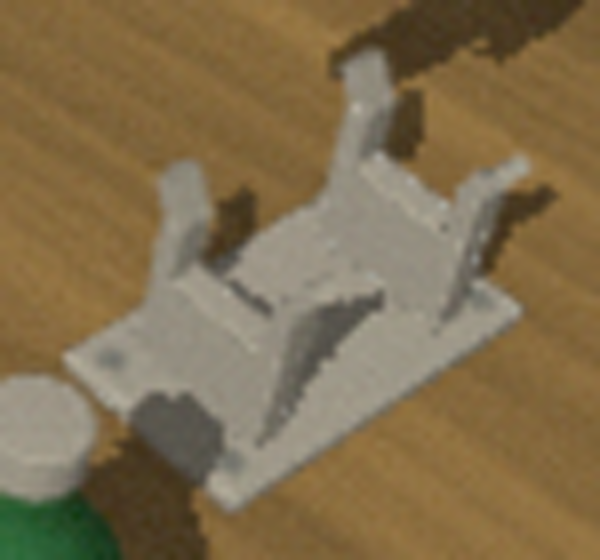

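```bash
python3 - <<'E'
from h import *
s,f=shot("wrist","w5"); g=arm.grab_frame("scene")
t=plane(f,[[257.7,169],[336.4,167]],.08,s); print("tips",t.round(4),"mid",t.mean(0).round(4),np.linalg.norm(t[0]-t[1]))
e=plane(f,[[330.2,132.7],[329.5,239.5]],.008,s); d=e[0]-e[1]; print("edge",e.round(4),np.degrees(np.arctan2(d[1],d[0])))
c=plane(g,np.array([[62,357],[232,507],[522,310]])/8+[375,230],.008);print("corners",c.round(4),"centre",(c[0]+c[2])[:2]/2)
d=c[2]-c[1];print(np.degrees(np.arctan2(d[1],d[0])),np.linalg.norm(d),np.linalg.norm(c[0]-c[1]))
# handle axis at two places on top surface z = tcp+.011+.008
h=plane(f,np.array([[378,100],[376,500]])/4.4+[200,110],s["ee_pos"][2]+.019,s);d=h[0]-h[1];print("handle",h.round(4),np.degrees(np.arctan2(d[1],d[0])))
E
python3 plan.py 401 271 185 84.5 1
```

```text
tips [[0.3614 0.2493 0.08  ]
 [0.3684 0.3116 0.08  ]] mid [0.3649 0.2804 0.08  ] 0.0627079494913553
edge [[0.3449 0.3179 0.008 ]
 [0.4558 0.3055 0.008 ]] 173.62637876603324
corners [[0.4703 0.2356 0.008 ]
 [0.4781 0.3038 0.008 ]
 [0.3493 0.3177 0.008 ]] centre [0.40977255 0.27664329]
173.8708533680147 0.129590447670197 0.06869727454684028
handle [[0.332  0.2768 0.2028]
 [0.3716 0.2711 0.2028]] 171.8139992895248
t 6.25 p [399.4 266.3 183.8] th 82.1 tilt 0.55 w 21.3 F [-0.1  0.7 -0.7]
[{"xyz":[5,1,-1],"roll":-2.4}]
```

```bash
python3 plan.py 405 275.5 100 83.8 6
```

```text
t 6.25 p [399.4 266.3 183.8] th 82.1 tilt 0.55 w 21.3 F [-0.1  0.7 -0.7]
[{"xyz":[2,1,14],"roll":-0.3},{"xyz":[2,1,14],"roll":-0.3},{"xyz":[1,1,14],"roll":-0.3},{"xyz":[2,0,14],"roll":-0.3},{"xyz":[1,1,14],"roll":-0.2},{"xyz":[2,0,14],"roll":-0.3}]
```

Request:
{"op": "jog_arm", "data": {
  "motion": [
    {"xyz":[2,1,14],"roll":-0.4},
    {"xyz":[2,1,14],"roll":-0.4},
    {"xyz":[2,1,14],"roll":-0.4},
    {"xyz":[2,1,14],"roll":-0.4},
    {"xyz":[1,0,14],"roll":0},
    {"xyz":[0,0,8],"roll":0},
    {"xyz":[0,0,0],"roll":0},
    {"xyz":[0,0,0],"roll":0}
  ]
}}

```text
clock: 7.05
ee_pos: [0.4062, 0.2743, 0.1045]
eef_rot: [0.003, 0.745, 0.667, -0.002]
ft_force: [0.6, 0.5, -1.5]
width: 0.243
```

```bash
python3 plan.py 405 275.5 46 83.8 6; python3 - <<'E'
from h import *
s,f=shot("wrist","w6"); crop(f,180,60,400,250,3.5,"w6c")
E
```

```text
t 7.05 p [406.2 274.3 104.5] th 83.7 tilt 0.4 w 22.1 F [ 0.6  0.5 -1.5]
[{"xyz":[0,0,10],"roll":-0.0},{"xyz":[0,0,10],"roll":-0.0},{"xyz":[0,0,10],"roll":-0.0},{"xyz":[0,0,10],"roll":-0.0},{"xyz":[1,-1,9],"roll":-0.1},{"xyz":[0,0,10],"roll":-0.0}]
```

View pics/w6c.png

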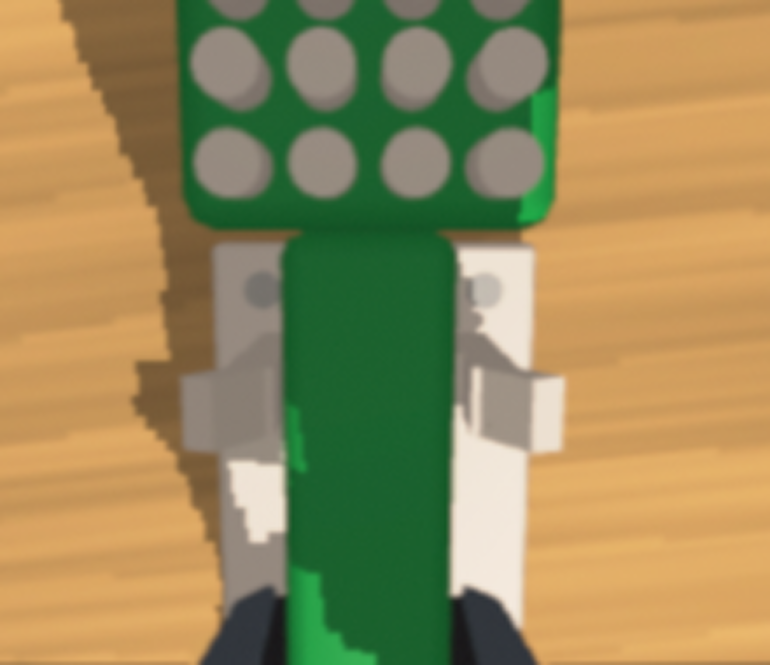

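The handle at x≈370 in the crop is centred between the prong tips at 182 and 564. Descending.

Request:
{"op": "jog_arm", "data": {
  "motion": [
    {"xyz":[0,0,12],"roll":0},
    {"xyz":[0,0,12],"roll":0},
    {"xyz":[0,0,12],"roll":0},
    {"xyz":[0,0,11],"roll":0},
    {"xyz":[0,0,6],"roll":0},
    {"xyz":[0,0,2],"roll":0},
    {"xyz":[0,0,0],"roll":0}
  ]
}}

```text
clock: 7.8
ee_pos: [0.4079, 0.2748, 0.0478]
eef_rot: [0.003, 0.745, 0.667, 0.001]
ft_force: [0.3, 0.3, -1.2]
width: 0.238
```

```bash
python3 plan.py 405 275.5 46 83.8 1
```

```text
t 7.8 p [407.9 274.8  47.8] th 83.7 tilt 0.38 w 21.7 F [ 0.3  0.3 -1.2]
[{"xyz":[0,-3,2],"roll":-0.1}]
```

Request:
{"op": "jog_arm", "data": {
  "motion": [
    {"xyz":[0,-2,3],"roll":0},
    {"xyz":[0,0,1],"roll":0},
    {"xyz":[0,0,0],"roll":0}
  ]
}}

```text
clock: 8.1
ee_pos: [0.4061, 0.2754, 0.0446]
eef_rot: [0.003, 0.745, 0.667, 0.001]
ft_force: [-0.1, 0.3, -1.2]
width: 0.236
```

Request:
{"op": "jog_arm", "data": {
  "motion": [
    {"xyz":[0,0,0],"roll":0},
    {"xyz":[0,0,0],"roll":0},
    {"xyz":[0,0,0],"roll":0},
    {"xyz":[0,0,0],"roll":0}
  ],
  "fingers": 55
}}

```text
clock: 8.5
ee_pos: [0.4072, 0.2761, 0.0455]
eef_rot: [0.003, 0.745, 0.667, 0.003]
ft_force: [0.3, 1.2, -0.3]
width: 0.56
```

```bash
python3 plan.py 407 275 190 83.8 6; python3 - <<'E'
from h import *
shot("wrist","w7")
E
```

```text
t 8.5 p [407.2 276.1  45.5] th 83.6 tilt 0.54 w 51.1 F [ 0.3  1.2 -0.3]
[{"xyz":[0,0,-24],"roll":-0.0},{"xyz":[0,0,-24],"roll":-0.0},{"xyz":[0,0,-24],"roll":-0.0},{"xyz":[0,0,-24],"roll":-0.1},{"xyz":[-1,0,-24],"roll":-0.0},{"xyz":[0,0,-24],"roll":-0.1}]
```

View pics/w7.png

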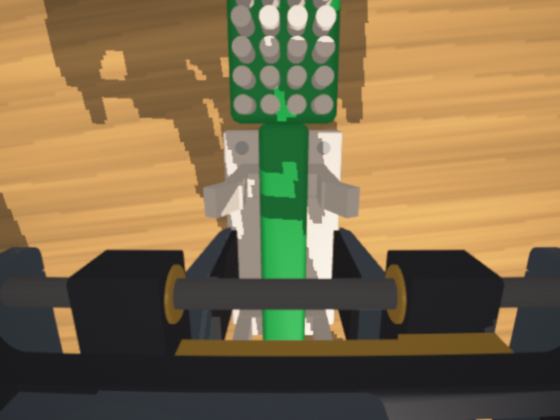

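Request:
{"op": "jog_arm", "data": {
  "motion": [
    {"xyz":[0,0,-15],"roll":0},
    {"xyz":[0,0,-30],"roll":0},
    {"xyz":[0,0,-40],"roll":0},
    {"xyz":[0,0,-40],"roll":0},
    {"xyz":[0,0,-30],"roll":0}
  ],
  "fingers": 91
}}

```text
clock: 9.05
ee_pos: [0.4032, 0.2744, 0.201]
eef_rot: [0.003, 0.745, 0.667, -0.003]
ft_force: [1.5, 0.6, -0.5]
width: 0.988
```

```bash
python3 plan.py 418 -295 230 -68 20; python3 - <<'E'
from h import *
shot("wrist","w8")
E
```

```text
t 9.05 p [403.2 274.4 201. ] th 83.6 tilt 0.48 w 90.1 F [ 1.5  0.6 -0.5]
[{"xyz":[-28,4,-1],"roll":7.6},{"xyz":[-27,8,-1],"roll":7.6},{"xyz":[-26,11,-1],"roll":7.6},{"xyz":[-25,15,-2],"roll":7.6},{"xyz":[-22,18,-1],"roll":7.6},{"xyz":[-20,20,-2],"roll":7.6},{"xyz":[-17,23,-1],"roll":7.6},{"xyz":[-14,25,-2],"roll":7.6},{"xyz":[-10,27,-1],"roll":7.6},{"xyz":[-7,28,-2],"roll":7.6}]
[{"xyz":[-3,28,-1],"roll":7.6},{"xyz":[1,28,-2],"roll":7.6},{"xyz":[4,28,-1],"roll":7.6},{"xyz":[8,27,-2],"roll":7.5},{"xyz":[12,26,-1],"roll":7.6},{"xyz":[15,24,-2],"roll":7.5},{"xyz":[18,22,-1],"roll":7.6},{"xyz":[21,20,-2],"roll":7.5},{"xyz":[23,17,-1],"roll":7.6},{"xyz":[25,14,-2],"roll":7.5}]
```

View pics/w8.png

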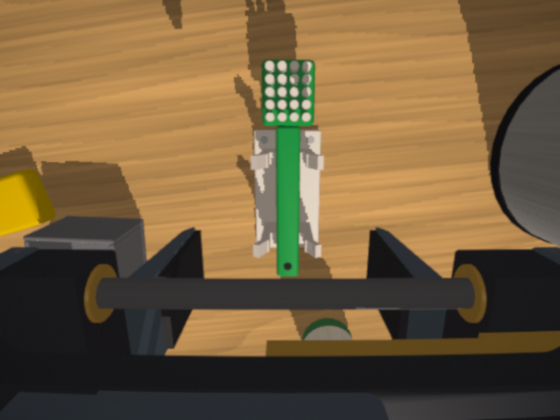

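The brush handle (288,200) lies in both forks, bristles up. On to the carton.

Request:
{"op": "jog_arm", "data": {
  "motion": [
    {"xyz":[-28,4,-1],"roll":7.6},
    {"xyz":[-27,8,-1],"roll":7.6},
    {"xyz":[-26,11,-1],"roll":7.6},
    {"xyz":[-25,15,-2],"roll":7.6},
    {"xyz":[-22,18,-1],"roll":7.6},
    {"xyz":[-20,20,-2],"roll":7.6},
    {"xyz":[-17,23,-1],"roll":7.6},
    {"xyz":[-14,25,-2],"roll":7.6},
    {"xyz":[-10,27,-1],"roll":7.6},
    {"xyz":[-7,28,-2],"roll":7.6}
  ]
}}

```text
clock: 10.1
ee_pos: [0.4087, -0.016, 0.2214]
eef_rot: [-0.0, 0.999, 0.043, 0.007]
ft_force: [0.8, 0.2, -0.4]
width: 0.995
```

```bash
python3 plan.py 418 -295 230 -68 10
```

```text
t 10.1 p [408.7 -16.  221.4] th 5.0 tilt 0.82 w 90.7 F [ 0.8  0.2 -0.4]
[{"xyz":[-1,28,-1],"roll":7.3},{"xyz":[2,28,-1],"roll":7.3},{"xyz":[6,27,-1],"roll":7.3},{"xyz":[9,26,-1],"roll":7.3},{"xyz":[12,25,-1],"roll":7.3},{"xyz":[15,23,-1],"roll":7.3},{"xyz":[18,21,-1],"roll":7.3},{"xyz":[21,19,-1],"roll":7.3},{"xyz":[23,16,0],"roll":7.3},{"xyz":[25,14,-1],"roll":7.3}]
```

Request:
{"op": "jog_arm", "data": {
  "motion": [
    {"xyz":[-1,28,-1],"roll":7.3},
    {"xyz":[2,28,-1],"roll":7.3},
    {"xyz":[6,27,-1],"roll":7.3},
    {"xyz":[9,26,-1],"roll":7.3},
    {"xyz":[12,25,-1],"roll":7.3},
    {"xyz":[15,23,-1],"roll":7.3},
    {"xyz":[18,21,-1],"roll":7.3},
    {"xyz":[20,18,-1],"roll":7.3},
    {"xyz":[18,13,0],"roll":6},
    {"xyz":[0,0,0],"roll":0}
  ]
}}

```text
clock: 11.1
ee_pos: [0.4091, -0.2725, 0.2274]
eef_rot: [-0.004, 0.855, -0.519, 0.006]
ft_force: [-0.1, 0.6, 0.5]
width: 1.0
```

```bash
python3 plan.py 418 -302 230 -68 1; python3 - <<'E'
from h import *
shot("wrist","w9")
E
```

```text
t 11.1 p [ 409.1 -272.5  227.4] th -62.6 tilt 0.86 w 91.2 F [-0.1  0.6  0.5]
[{"xyz":[30,6,-3],"roll":5.4}]
```

View pics/w9.png

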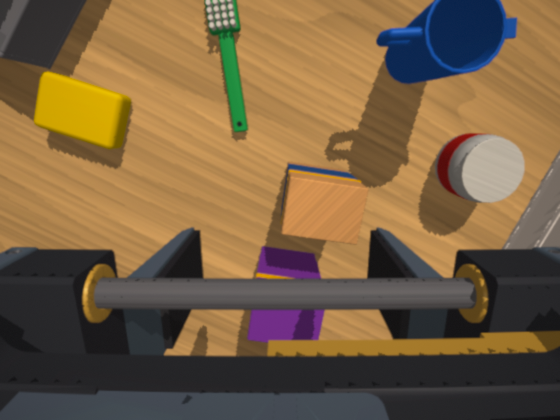

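The wrist view shows the carton's top with corners at (289,171), (368,181), (357,243) and (281,233). The jug rim is at (466,30) and its handle at (383,38).

```bash
python3 - <<'E'
from h import *
s,f=shot("wrist","w10")
P=plane(f,[[289,171],[368,181],[357,243],[281,233]],.12,s); e=np.roll(P,-1,0)-P
print(P.round(4).tolist(),P.mean(0).round(4),np.linalg.norm(e,axis=1),np.degrees(np.arctan2(e[:,1],e[:,0])))
J=plane(f,[[466,30],[380,38]],.116,s);d=J[1]-J[0];print(J,np.degrees(np.arctan2(d[1],d[0])))
c=arm.grab_frame("scene");crop(c,180,130,300,210,6.5,"s10c")
E
python3 plan.py 418 -302 230 -68 1
```

```text
[[0.4402, -0.2581, 0.12], [0.4629, -0.3193, 0.12], [0.4123, -0.3386, 0.12], [0.3904, -0.2766, 0.12]] [ 0.4264 -0.2982  0.12  ] [0.06525129 0.05410386 0.06581236 0.0531744 ] [ -69.67709334 -159.0520917   109.51649153   20.36128763]
[[ 0.59857066 -0.32791082  0.116     ]
 [ 0.56177619 -0.27249843  0.116     ]] 123.58462465786772
t 11.25 p [ 408.9 -269.6  227.5] th -62.3 tilt 0.84 w 91.0 F [-0.3  0.4  0. ]
[{"xyz":[33,7,-3],"roll":5.7}]
```

View pics/s10c.png

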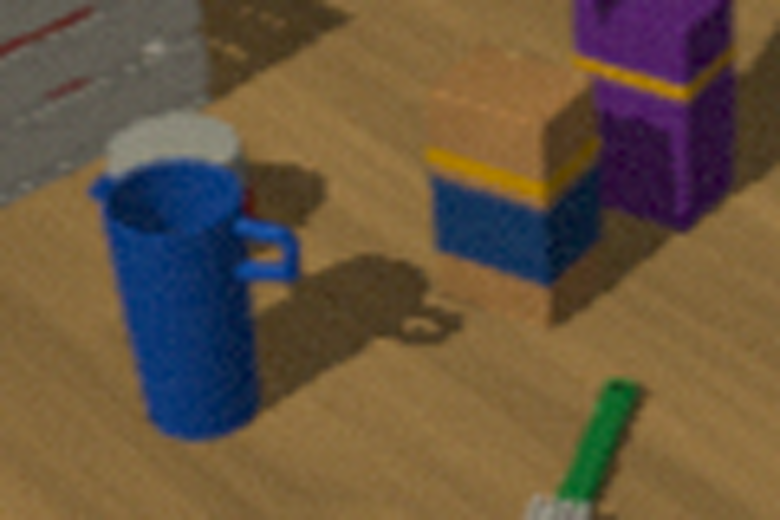

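```bash
python3 plan.py 423 -300 155 -70 5
```

```text
t 11.25 p [ 408.9 -269.6  227.5] th -62.3 tilt 0.84 w 91.0 F [-0.3  0.4  0. ]
[{"xyz":[7,0,14],"roll":1.5},{"xyz":[7,0,15],"roll":1.6},{"xyz":[7,0,14],"roll":1.5},{"xyz":[6,0,15],"roll":1.6},{"xyz":[7,0,14],"roll":1.5}]
```

Request:
{"op": "jog_arm", "data": {
  "motion": [
    {"xyz":[8,0,14],"roll":1.8},
    {"xyz":[8,0,14],"roll":1.8},
    {"xyz":[7,0,14],"roll":1.8},
    {"xyz":[6,0,14],"roll":1.6},
    {"xyz":[4,0,14],"roll":0},
    {"xyz":[0,0,0],"roll":0},
    {"xyz":[0,0,0],"roll":0}
  ]
}}

```text
clock: 11.95
ee_pos: [0.4254, -0.2912, 0.1569]
eef_rot: [-0.007, 0.826, -0.563, 0.005]
ft_force: [0.2, 0.1, 0.4]
width: 0.996
```

```bash
python3 plan.py 423 -300 89 -70 1;python3 - <<'E'
from h import *
shot("wrist","w11")
E
```

```text
t 11.95 p [ 425.4 -291.2  156.9] th -68.6 tilt 0.98 w 90.9 F [0.2 0.1 0.4]
[{"xyz":[7,5,68],"roll":1.4}]
```

View pics/w11.png

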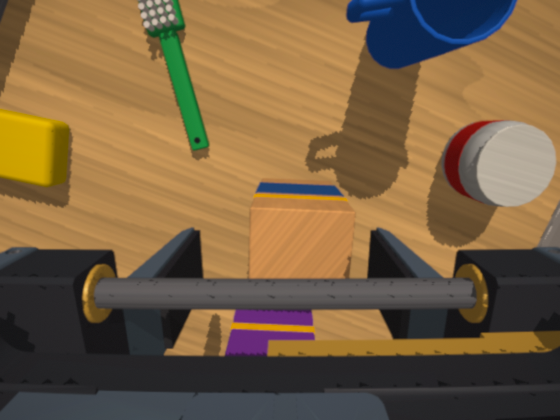

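```bash
python3 - <<'E'
from h import *
s,f=shot("wrist","w12")
P=plane(f,[[252,209],[354,211.5],[350,281],[248,278]],.12,s); M=rot(s["eef_rot"])
print(P.round(4).tolist(), "tool", ((P-s["ee_pos"])@M*1e3).round(1).tolist())
E
python3 plan.py 423 -300 89 -70 1
```

```text
[[0.4361, -0.2641, 0.12], [0.4576, -0.3235, 0.12], [0.4138, -0.3405, 0.12], [0.3915, -0.2776, 0.12]] tool [[-21.2, -19.3, 37.3], [42.0, -17.6, 37.3], [41.8, 29.4, 36.5], [-25.0, 27.1, 36.5]]
t 12.05 p [ 425.4 -291.5  157.2] th -68.6 tilt 1.0 w 90.7 F [0.9 0.7 0.1]
[{"xyz":[7,5,68],"roll":1.4}]
```

Request:
{"op": "jog_arm", "data": {
  "motion": [
    {"xyz":[5,3,2],"roll":1},
    {"xyz":[4,3,4],"roll":0.5},
    {"xyz":[0,0,15],"roll":0},
    {"xyz":[0,0,18],"roll":0},
    {"xyz":[0,0,18],"roll":0},
    {"xyz":[0,0,10],"roll":0},
    {"xyz":[0,0,0],"roll":0}
  ]
}}

```text
clock: 12.75
ee_pos: [0.4255, -0.3054, 0.091]
eef_rot: [-0.006, 0.818, -0.576, 0.01]
ft_force: [-0.1, -0.2, 0.5]
width: 1.001
```

```bash
python3 plan.py 423 -302 89 -70 1
```

```text
t 12.75 p [ 425.5 -305.4   91. ] th -70.3 tilt 1.36 w 91.3 F [-0.1 -0.2  0.5]
[{"xyz":[-4,1,2],"roll":-0.3}]
```

Request:
{"op": "jog_arm", "data": {
  "motion": [
    {"xyz":[-3,1,1],"roll":0},
    {"xyz":[0,0,0],"roll":0}
  ]
}}

```text
clock: 12.95
ee_pos: [0.4238, -0.3035, 0.0907]
eef_rot: [-0.006, 0.817, -0.576, 0.011]
ft_force: [-0.7, 0.4, -0.5]
width: 0.995
```

Request:
{"op": "jog_arm", "data": {
  "motion": [
    {"xyz":[0,0,0],"roll":0},
    {"xyz":[0,0,0],"roll":0},
    {"xyz":[0,0,0],"roll":0},
    {"xyz":[0,0,0],"roll":0},
    {"xyz":[0,0,0],"roll":0}
  ],
  "fingers": 50
}}

```text
clock: 13.45
ee_pos: [0.4246, -0.3037, 0.0926]
eef_rot: [-0.006, 0.817, -0.576, 0.012]
ft_force: [0.0, 1.0, -1.7]
width: 0.724
```

```bash
python3 plan.py 423 -302 200 -70 1; python3 - <<'E'
from h import *
f=arm.grab_frame("top"); crop(f,150,150,250,270,5,"t13")
E
```

```text
t 13.45 p [ 424.6 -303.7   92.6] th -70.3 tilt 1.59 w 66.0 F [ 0.   1.  -1.7]
[{"xyz":[-2,1,-107],"roll":-0.3}]
```

View pics/t13.png

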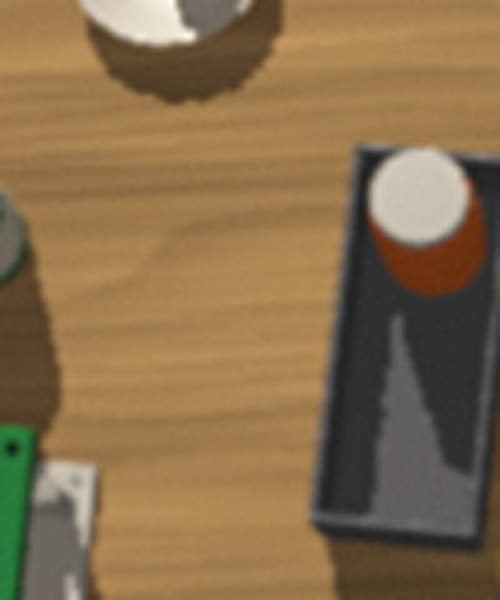

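Request:
{"op": "jog_arm", "data": {
  "motion": [
    {"xyz":[0,0,-10],"roll":0},
    {"xyz":[0,0,-20],"roll":0},
    {"xyz":[0,0,-30],"roll":0},
    {"xyz":[0,0,-30],"roll":0},
    {"xyz":[0,0,-30],"roll":0},
    {"xyz":[0,0,-10],"roll":0}
  ]
}}

```text
clock: 14.1
ee_pos: [0.4186, -0.3019, 0.2254]
eef_rot: [-0.006, 0.817, -0.576, 0.008]
ft_force: [1.3, -1.1, -3.5]
width: 0.726
```

```bash
python3 plan.py 519 20 225 -97.7 14; python3 - <<'E'
from h import *
f=arm.grab_frame("scene"); crop(f,260,195,370,275,7,"s14")
E
```

```text
t 14.1 p [ 418.6 -301.9  225.4] th -70.3 tilt 1.11 w 66.3 F [ 1.3 -1.1 -3.5]
[{"xyz":[-19,-14,0],"roll":2.0},{"xyz":[-20,-14,0],"roll":2.0},{"xyz":[-20,-13,0],"roll":1.9},{"xyz":[-21,-12,0],"roll":2.0},{"xyz":[-21,-12,0],"roll":1.9},{"xyz":[-21,-11,0],"roll":2.0},{"xyz":[-22,-10,0],"roll":1.9},{"xyz":[-22,-10,0],"roll":2.0},{"xyz":[-22,-9,0],"roll":1.9},{"xyz":[-23,-8,0],"roll":2.0}]
[{"xyz":[-23,-7,0],"roll":1.9},{"xyz":[-23,-6,0],"roll":2.0},{"xyz":[-24,-6,0],"roll":1.9},{"xyz":[-24,-5,0],"roll":2.0}]
```

View pics/s14.png

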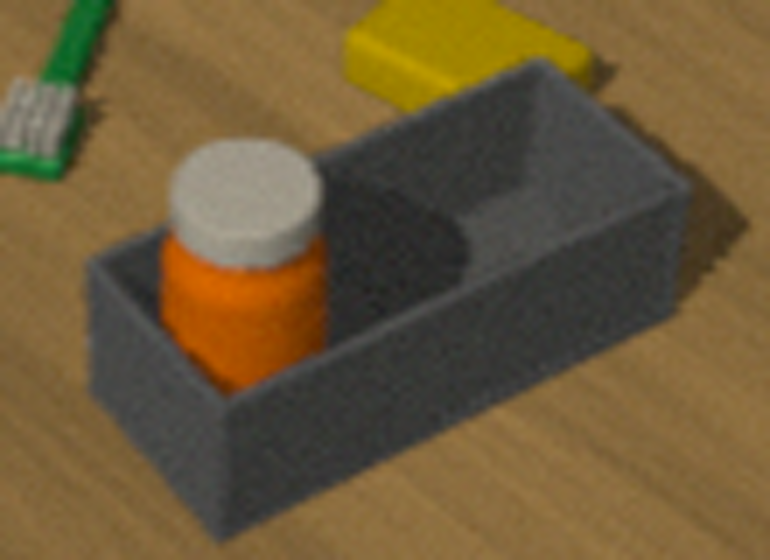

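Request:
{"op": "jog_arm", "data": {
  "motion": [
    {"xyz":[-19,-14,0],"roll":2.0},
    {"xyz":[-20,-14,0],"roll":2.0},
    {"xyz":[-20,-13,0],"roll":2},
    {"xyz":[-21,-12,0],"roll":2.0},
    {"xyz":[-21,-12,0],"roll":2},
    {"xyz":[-21,-11,0],"roll":2.0},
    {"xyz":[-22,-10,0],"roll":2},
    {"xyz":[-22,-10,0],"roll":2.0},
    {"xyz":[-22,-9,0],"roll":2},
    {"xyz":[-23,-8,0],"roll":2.0}
  ]
}}

```text
clock: 15.15
ee_pos: [0.4866, -0.0651, 0.2125]
eef_rot: [0.001, -0.698, 0.716, 0.005]
ft_force: [0.0, 0.1, -2.1]
width: 0.726
```

```bash
python3 - <<'E'
from h import *
f=arm.grab_frame("scene")
P=plane(f,np.array([[90,262],[228,402],[690,187],[542,60]])/7+[260,195],.07); e=np.roll(P,-1,0)-P
print(P.round(4).tolist(),P.mean(0).round(4),np.linalg.norm(e,axis=1),np.degrees(np.arctan2(e[:,1],e[:,0])))
print("jar",plane(f,np.array([[247,188]])/7+[260,195],.12))
E
python3 plan.py 519 35 225 -97.7 6
```

```text
[[0.6159, -0.0056, 0.07], [0.6247, 0.0778, 0.07], [0.4254, 0.1106, 0.07], [0.4127, 0.0247, 0.07]] [0.5197 0.0519 0.07  ] [0.08384998 0.20192333 0.08677161 0.20549104] [ 84.0043446  170.65474098 -98.45103844  -8.49361105]
jar [[0.58449302 0.04255312 0.12      ]]
t 15.2 p [487.6 -61.7 212.3] th -91.5 tilt 0.72 w 66.2 F [ 0.9  3.  -4.3]
[{"xyz":[-16,-5,-2],"roll":1.0},{"xyz":[-16,-4,-2],"roll":1.0},{"xyz":[-17,-4,-2],"roll":1.1},{"xyz":[-16,-4,-2],"roll":1.0},{"xyz":[-17,-4,-2],"roll":1.1},{"xyz":[-17,-3,-3],"roll":1.0}]
```

Request:
{"op": "jog_arm", "data": {
  "motion": [
    {"xyz":[-17,-5,-3],"roll":1.0},
    {"xyz":[-17,-5,-3],"roll":1.0},
    {"xyz":[-17,-4,-3],"roll":1.2},
    {"xyz":[-17,-4,-3],"roll":1.2},
    {"xyz":[-17,-4,-3],"roll":1.2},
    {"xyz":[-14,-3,-2],"roll":1.0},
    {"xyz":[0,0,0],"roll":0},
    {"xyz":[0,0,0],"roll":0}
  ]
}}

```text
clock: 16.0
ee_pos: [0.5142, 0.0394, 0.2175]
eef_rot: [-0.007, -0.656, 0.755, 0.013]
ft_force: [-0.4, -0.4, -3.2]
width: 0.724
```

```bash
python3 plan.py 519 44 220 -98 1; python3 - <<'E'
from h import *
shot("wrist","w15"); shot("top","t15");shot("scene","s15")
E
```

```text
t 16.0 p [514.2  39.4 217.5] th -98.1 tilt 1.76 w 66.0 F [-0.4 -0.4 -3.2]
[{"xyz":[-5,-4,-2],"roll":-0.1}]
```

View pics/w15.png

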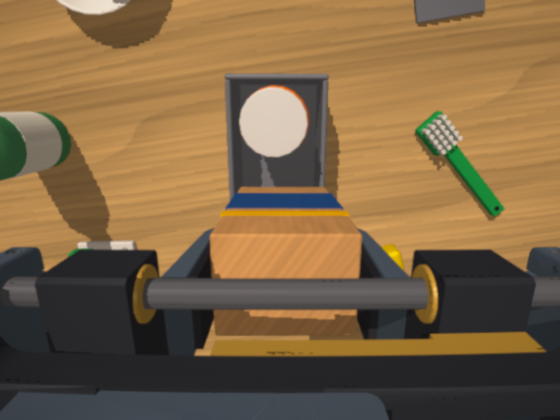

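View pics/s15.png

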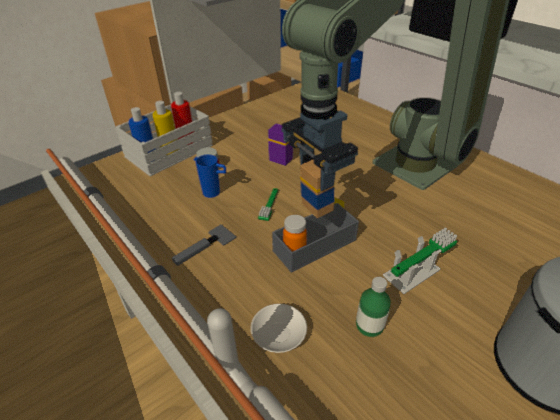

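```bash
python3 - <<'E'
from h import *
s,f=shot("wrist","w16"); crop(f,200,60,360,260,3,"w16c"); M=rot(s["eef_rot"])
def pr(n,px,z): P=plane(f,px,z,s); print(n,P[:,:2].round(4).tolist(),"tool",((P-s["ee_pos"])@M*1e3).round(1)[:,:2].tolist())
pr("rim",[[226,75.5],[328,75.5],[231,194],[325.5,194]],.07)
pr("jar",[[273,121]],.12)
pr("cart bot",[[236,188],[325,188]],s["ee_pos"][2]-.0926)
pr("cart top",[[216,237],[358,235]],s["ee_pos"][2]+.0274)
E
```

```text
rim [[0.626, 0.0763], [0.6133, -0.011], [0.5214, 0.0916], [0.5088, 0.0028]] tool [[-51.6, -109.4], [36.5, -109.2], [-51.9, -3.7], [37.7, -3.8]]
jar [[0.5836, 0.0395]] tool [[-9.6, -71.2]]
cart bot [[0.5381, 0.0753], [0.5284, 0.0071]] tool [[-38.6, -20.9], [30.3, -21.0]]
cart top [[0.5432, 0.0652], [0.5357, 0.0051]] tool [[-30.1, -24.0], [30.4, -25.0]]
```

View pics/w16c.png

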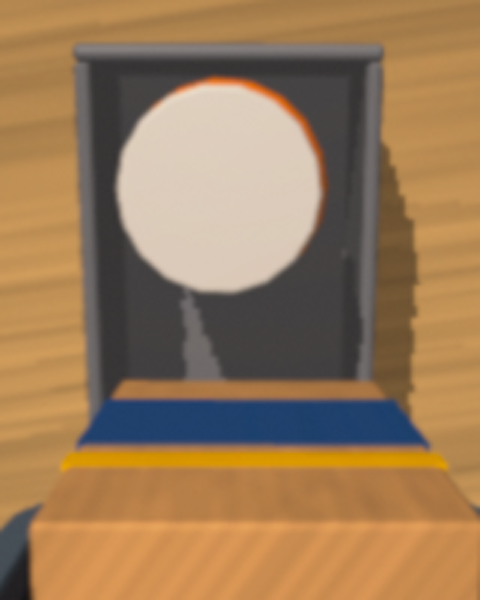

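```bash
python3 plan.py 527 43.5 172 -98 5
```

```text
t 16.2 p [514.6  39.1 218.5] th -98.2 tilt 1.67 w 66.3 F [ 0.2  0.1 -3.8]
[{"xyz":[-1,-2,9],"roll":-0.0},{"xyz":[-1,-2,9],"roll":-0.0},{"xyz":[-1,-3,9],"roll":-0.1},{"xyz":[-2,-2,10],"roll":-0.0},{"xyz":[-1,-3,9],"roll":-0.1}]
```

Request:
{"op": "jog_arm", "data": {
  "motion": [
    {"xyz":[-1,-3,9],"roll":0},
    {"xyz":[-1,-3,9],"roll":0},
    {"xyz":[-1,-3,9],"roll":0},
    {"xyz":[-1,-3,9],"roll":0},
    {"xyz":[-1,-2,8],"roll":0},
    {"xyz":[0,0,0],"roll":0},
    {"xyz":[0,0,0],"roll":0}
  ]
}}

```text
clock: 16.9
ee_pos: [0.5286, 0.0413, 0.1689]
eef_rot: [-0.007, -0.654, 0.756, 0.014]
ft_force: [-0.4, -0.4, -3.0]
width: 0.723
```

```bash
python3 plan.py 527 43.5 172 -98 1; python3 - <<'E'
from h import *
s,f=shot("wrist","w17"); crop(f,200,60,360,260,3,"w17c");f=arm.grab_frame("scene"); crop(f,260,165,370,275,6,"s17")
E
```

```text
t 16.9 p [528.6  41.3 168.9] th -98.3 tilt 1.78 w 65.9 F [-0.4 -0.4 -3. ]
[{"xyz":[-2,2,-3],"roll":-0.3}]
```

View pics/w17c.png

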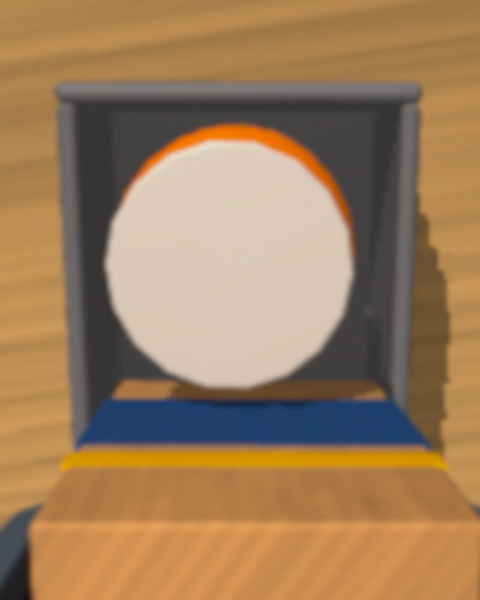

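View pics/s17.png

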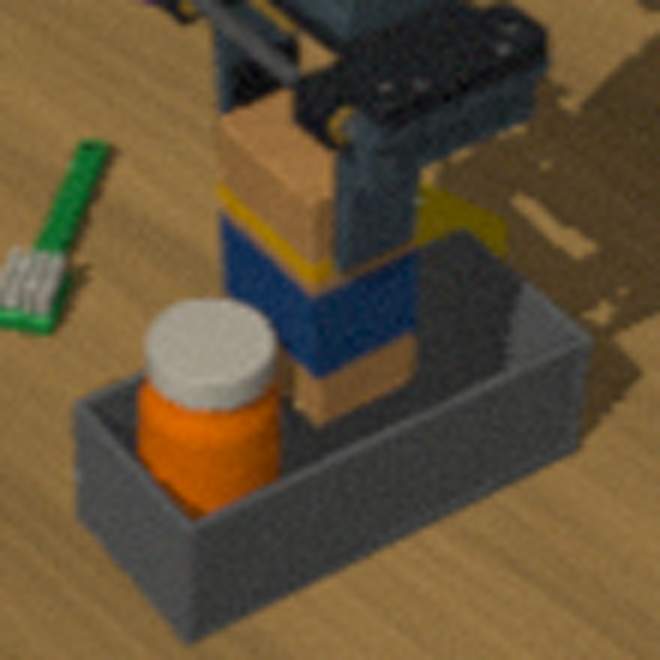

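```bash
python3 - <<'E'
from h import *
s,f=shot("wrist","w18"); M=rot(s["eef_rot"]); ax=np.array([-.99,.139,0])
z=s["ee_pos"][2]-.0926; C=lambda u,v:[[200+u/3,60+v/3]]
j=plane(f,C(230,263),.12,s)[0]; jn=plane(f,C(230,388),.12,s)[0]; cb=plane(f,C(250,381),z,s)[0]; ct=plane(f,C(253,521),z+.12,s)[0]; r=plane(f,C(239,84),.07,s)[0]
o=np.array([.5157,.0473,0])
for n,p in dict(jar=j,jarnear=jn,cartbot=cb,carttop=ct,rim=r).items(): print(n,p.round(4),"caddy x",round(float((p-o)@ax),4))
E
python3 plan.py 527 43.5 172 -98 1
```

```text
jar [0.5828 0.0396 0.12  ] caddy x -0.0675
jarnear [0.5566 0.0436 0.12  ] caddy x -0.041
cartbot [0.5477 0.0411 0.0766] caddy x -0.0325
carttop [0.5548 0.0382 0.1966] caddy x -0.04
rim [0.6201 0.0332 0.07  ] caddy x -0.1054
t 17.05 p [528.7  41.3 169.5] th -98.3 tilt 1.72 w 66.1 F [ 0.8 -0.4 -3.3]
[{"xyz":[-2,2,-2],"roll":-0.3}]
```

Request:
{"op": "jog_arm", "data": {
  "motion": [
    {"xyz":[-2,3,0],"roll":0},
    {"xyz":[0,1,8],"roll":0},
    {"xyz":[0,0,12],"roll":0},
    {"xyz":[0,0,12],"roll":0},
    {"xyz":[0,0,12],"roll":0},
    {"xyz":[0,0,10],"roll":0},
    {"xyz":[0,0,5],"roll":0},
    {"xyz":[0,0,0],"roll":0}
  ]
}}

```text
clock: 17.85
ee_pos: [0.5222, 0.0449, 0.1061]
eef_rot: [-0.007, -0.654, 0.756, 0.013]
ft_force: [-0.2, 0.1, -3.5]
width: 0.725
```

```bash
python3 plan.py 524 44 98 -98 1;python3 - <<'E'
from h import *
f=arm.grab_frame("scene"); crop(f,260,165,370,275,6,"s19")
E
```

```text
t 17.85 p [522.2  44.9 106.1] th -98.3 tilt 1.69 w 66.1 F [-0.2  0.1 -3.5]
[{"xyz":[1,-2,8],"roll":-0.3}]
```

View pics/s19.png

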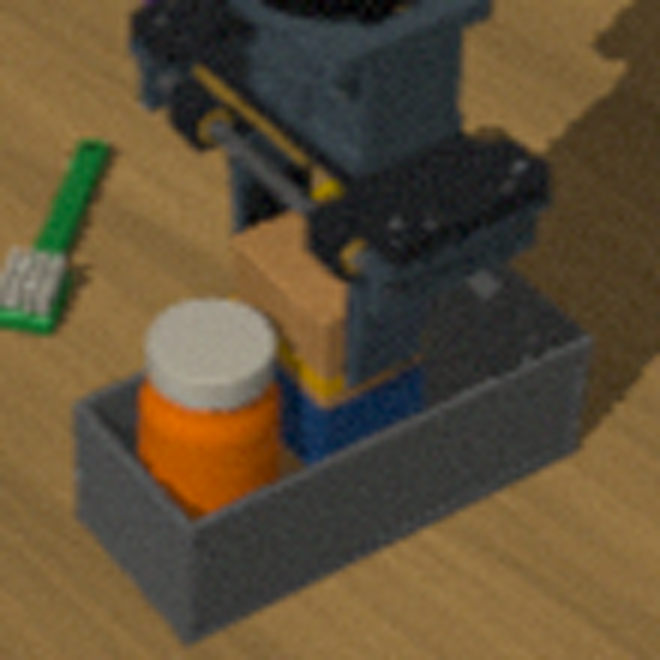

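Request:
{"op": "jog_arm", "data": {
  "motion": [
    {"xyz":[0,-1,4],"roll":0},
    {"xyz":[0,0,3],"roll":0},
    {"xyz":[0,0,2],"roll":0},
    {"xyz":[0,0,0],"roll":0}
  ]
}}

```text
clock: 18.3
ee_pos: [0.525, 0.0452, 0.0992]
eef_rot: [-0.005, -0.654, 0.756, 0.012]
ft_force: [-0.4, -0.3, -3.1]
width: 0.727
```

```bash
python3 plan.py 524 44 97 -98 1
```

```text
t 18.3 p [525.   45.2  99.2] th -98.3 tilt 1.43 w 66.3 F [-0.4 -0.3 -3.1]
[{"xyz":[1,1,2],"roll":-0.3}]
```

Request:
{"op": "jog_arm", "data": {
  "motion": [
    {"xyz":[0,1,2],"roll":0},
    {"xyz":[0,0,2],"roll":0},
    {"xyz":[0,0,0],"roll":0}
  ]
}}

```text
clock: 18.6
ee_pos: [0.5256, 0.0461, 0.0988]
eef_rot: [-0.002, -0.654, 0.756, 0.01]
ft_force: [-0.1, -0.2, -2.9]
width: 0.725
```

```bash
python3 plan.py 524 44 97 -98 1
```

```text
t 18.6 p [525.6  46.1  98.8] th -98.3 tilt 1.2 w 66.1 F [-0.1 -0.2 -2.9]
[{"xyz":[2,1,2],"roll":-0.3}]
```

Request:
{"op": "jog_arm", "data": {
  "motion": [
    {"xyz":[0,0,4],"roll":0},
    {"xyz":[0,0,0],"roll":0},
    {"xyz":[0,0,0],"roll":0}
  ]
}}

```text
clock: 18.9
ee_pos: [0.5268, 0.047, 0.0983]
eef_rot: [0.0, -0.654, 0.757, 0.009]
ft_force: [0.3, 0.8, -2.6]
width: 0.723
```

```bash
python3 plan.py 524 44 97 -98 1
```

```text
t 18.9 p [526.8  47.   98.3] th -98.3 tilt 1.07 w 65.9 F [ 0.3  0.8 -2.6]
[{"xyz":[3,2,1],"roll":-0.3}]
```

Request:
{"op": "jog_arm", "data": {
  "motion": [
    {"xyz":[0,0,0],"roll":0},
    {"xyz":[0,0,0],"roll":0},
    {"xyz":[0,0,0],"roll":0},
    {"xyz":[0,0,0],"roll":0}
  ],
  "fingers": 86
}}

```text
clock: 19.3
ee_pos: [0.5273, 0.0468, 0.0977]
eef_rot: [0.0, -0.654, 0.757, 0.009]
ft_force: [0.1, 1.0, -1.1]
width: 0.944
```

Request:
{"op": "jog_arm", "data": {
  "motion": [
    {"xyz":[0,0,-10],"roll":0},
    {"xyz":[0,0,-20],"roll":0},
    {"xyz":[0,0,-35],"roll":0},
    {"xyz":[0,0,-40],"roll":0},
    {"xyz":[0,0,-30],"roll":0}
  ]
}}

```text
clock: 19.8
ee_pos: [0.5264, 0.0445, 0.2348]
eef_rot: [-0.004, -0.654, 0.757, 0.012]
ft_force: [1.2, 0.3, -0.4]
width: 0.944
```

```bash
python3 plan.py 590 -315 235 32.5 20; python3 - <<'E'
from h import *
s,f=shot("wrist","w20");f=arm.grab_frame("scene"); crop(f,260,165,370,275,6,"s20")
E
```

```text
t 19.8 p [526.4  44.5 234.8] th -98.3 tilt 1.48 w 86.1 F [ 1.2  0.3 -0.4]
[{"xyz":[17,-6,0],"roll":-6.5},{"xyz":[18,-4,0],"roll":-6.5},{"xyz":[18,-2,0],"roll":-6.5},{"xyz":[18,0,0],"roll":-6.5},{"xyz":[18,2,0],"roll":-6.6},{"xyz":[18,5,0],"roll":-6.5},{"xyz":[17,7,0],"roll":-6.6},{"xyz":[16,8,0],"roll":-6.5},{"xyz":[15,10,0],"roll":-6.6},{"xyz":[14,12,0],"roll":-6.5}]
[{"xyz":[12,13,0],"roll":-6.6},{"xyz":[11,15,0],"roll":-6.5},{"xyz":[9,16,0],"roll":-6.6},{"xyz":[7,17,0],"roll":-6.5},{"xyz":[5,18,0],"roll":-6.6},{"xyz":[3,18,0],"roll":-6.5},{"xyz":[1,18,0],"roll":-6.6},{"xyz":[-1,18,0],"roll":-6.5},{"xyz":[-3,18,0],"roll":-6.6},{"xyz":[-4,18,0],"roll":-6.5}]
```

View pics/w20.png

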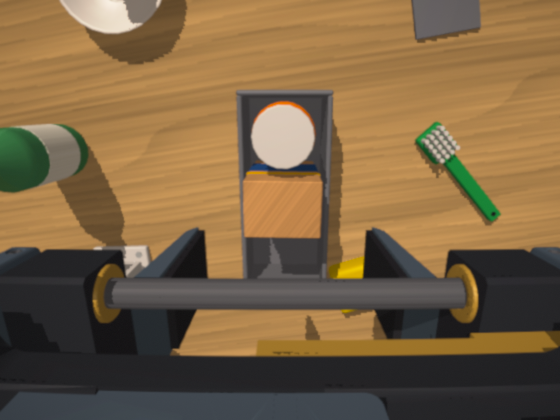

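View pics/s20.png

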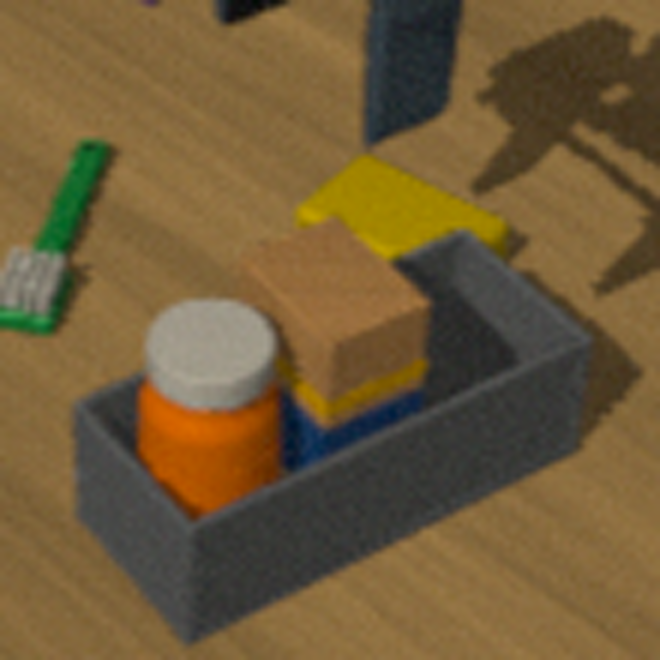

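Request:
{"op": "jog_arm", "data": {
  "motion": [
    {"xyz":[17,-6,0],"roll":-6.5},
    {"xyz":[18,-4,0],"roll":-6.5},
    {"xyz":[18,-2,0],"roll":-6.5},
    {"xyz":[18,0,0],"roll":-6.5},
    {"xyz":[18,2,0],"roll":-6.5},
    {"xyz":[18,5,0],"roll":-6.5},
    {"xyz":[17,7,0],"roll":-6.5},
    {"xyz":[16,8,0],"roll":-6.5},
    {"xyz":[15,10,0],"roll":-6.5},
    {"xyz":[14,12,0],"roll":-6.5}
  ],
  "fingers": 91
}}

```text
clock: 20.9
ee_pos: [0.5629, -0.138, 0.2334]
eef_rot: [-0.005, 0.965, -0.262, -0.01]
ft_force: [0.5, -0.5, 0.7]
width: 1.0
```

```bash
python3 plan.py 588 -305 235 32.5 11
```

```text
t 20.9 p [ 562.9 -138.   233.4] th -30.4 tilt 1.34 w 91.2 F [ 0.5 -0.5  0.7]
[{"xyz":[10,12,0],"roll":-5.7},{"xyz":[8,13,0],"roll":-5.7},{"xyz":[7,14,0],"roll":-5.7},{"xyz":[6,14,0],"roll":-5.7},{"xyz":[4,15,0],"roll":-5.7},{"xyz":[3,15,0],"roll":-5.7},{"xyz":[1,15,0],"roll":-5.7},{"xyz":[0,15,0],"roll":-5.8},{"xyz":[-2,15,-1],"roll":-5.7},{"xyz":[-3,15,0],"roll":-5.8}]
[{"xyz":[-5,15,-1],"roll":-5.7}]
```

Request:
{"op": "jog_arm", "data": {
  "motion": [
    {"xyz":[10,12,0],"roll":-6},
    {"xyz":[8,13,0],"roll":-6},
    {"xyz":[7,14,0],"roll":-6},
    {"xyz":[6,14,0],"roll":-6},
    {"xyz":[4,15,0],"roll":-6},
    {"xyz":[3,15,0],"roll":-6},
    {"xyz":[1,15,0],"roll":-6},
    {"xyz":[0,15,0],"roll":-6},
    {"xyz":[-2,14,0],"roll":-6},
    {"xyz":[0,0,0],"roll":0}
  ]
}}

```text
clock: 21.9
ee_pos: [0.585, -0.2793, 0.2251]
eef_rot: [-0.013, 0.975, 0.223, -0.011]
ft_force: [0.0, -0.6, 0.1]
width: 0.993
```

```bash
python3 plan.py 595 -328 155 32.5 5; python3 - <<'E'
from h import *
s,f=shot("wrist","w21"); crop(f,150,80,410,300,3,"w21c")
E
```

```text
t 21.9 p [ 585.  -279.3  225.1] th 25.7 tilt 1.93 w 90.6 F [ 0.  -0.6  0.1]
[{"xyz":[-2,10,14],"roll":-1.4},{"xyz":[-3,9,14],"roll":-1.3},{"xyz":[-3,10,14],"roll":-1.4},{"xyz":[-3,9,14],"roll":-1.3},{"xyz":[-3,10,14],"roll":-1.4}]
```

View pics/w21c.png

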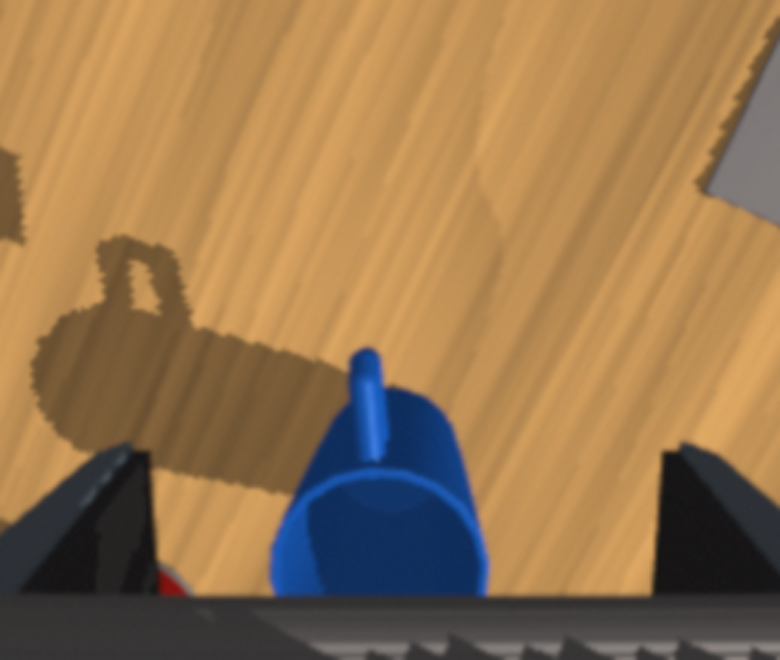

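```bash
python3 - <<'E'
from h import *
s,f=shot("wrist","w22"); M=rot(s["eef_rot"]); C=lambda u,v:[[150+u/3,80+v/3]]
r=plane(f,np.vstack([C(271,567),C(488,567),C(375,470),C(379.5,570)]),.12,s); h=plane(f,np.vstack([C(366,352),C(372,456)]),.116,s)
print("rim",r.round(4).tolist(),((r-s["ee_pos"])@M*1e3).round(1).tolist());print("handle",h.round(4).tolist(),((h-s["ee_pos"])@M*1e3).round(1).tolist())
d=h[0]-r[3];print(np.degrees(np.arctan2(d[1],d[0])),np.linalg.norm(d)); d=h[0]-h[1];print(np.degrees(np.arctan2(d[1],d[0])))
E
python3 plan.py 595 -328 155 32.5 5
```

```text
rim [[0.5692, -0.3393, 0.12], [0.6254, -0.3118, 0.12], [0.5837, -0.2995, 0.12], [0.5977, -0.3263, 0.12]] [[-38.8, 51.4, 104.2], [23.8, 51.0, 103.2], [-8.5, 21.9, 104.6], [-7.4, 52.1, 103.7]]
handle [[0.5672, -0.2708, 0.116], [0.5815, -0.2974, 0.116]] [[-10.8, -11.0, 109.7], [-9.4, 19.1, 108.7]]
118.83979773823813 0.06346273604412056
118.37575064143476
t 22.0 p [ 584.8 -277.6  225.3] th 25.7 tilt 1.98 w 90.8 F [ 0.  -0.   0.7]
[{"xyz":[-3,10,14],"roll":-1.4},{"xyz":[-3,10,14],"roll":-1.4},{"xyz":[-3,10,14],"roll":-1.3},{"xyz":[-3,10,14],"roll":-1.4},{"xyz":[-3,9,14],"roll":-1.3}]
```

```bash
python3 plan.py 597 -326.5 150 29.5 5
```

```text
t 22.0 p [ 584.8 -277.6  225.3] th 25.7 tilt 1.98 w 90.8 F [ 0.  -0.   0.7]
[{"xyz":[-2,10,15],"roll":-0.8},{"xyz":[-2,10,15],"roll":-0.8},{"xyz":[-2,10,15],"roll":-0.7},{"xyz":[-3,10,15],"roll":-0.8},{"xyz":[-3,9,15],"roll":-0.7}]
```

Request:
{"op": "jog_arm", "data": {
  "motion": [
    {"xyz":[-2,12,13],"roll":-1},
    {"xyz":[-2,12,13],"roll":-1},
    {"xyz":[-2,12,13],"roll":-1},
    {"xyz":[-3,10,13],"roll":-1},
    {"xyz":[-2,7,13],"roll":0},
    {"xyz":[0,0,5],"roll":0},
    {"xyz":[0,0,0],"roll":0},
    {"xyz":[0,0,0],"roll":0}
  ]
}}

```text
clock: 22.8
ee_pos: [0.5972, -0.3293, 0.1447]
eef_rot: [-0.016, 0.966, 0.257, -0.013]
ft_force: [-1.1, 0.5, -0.3]
width: 0.996
```

```bash
python3 plan.py 597 -326.5 87 29.5 5; python3 - <<'E'
from h import *
shot("wrist","w23")
E
```

```text
t 22.8 p [ 597.2 -329.3  144.7] th 29.9 tilt 2.31 w 90.9 F [-1.1  0.5 -0.3]
[{"xyz":[0,-1,12],"roll":0.1},{"xyz":[0,0,11],"roll":0.1},{"xyz":[0,-1,12],"roll":0.1},{"xyz":[1,0,11],"roll":0.0},{"xyz":[0,-1,12],"roll":0.1}]
```

View pics/w23.png

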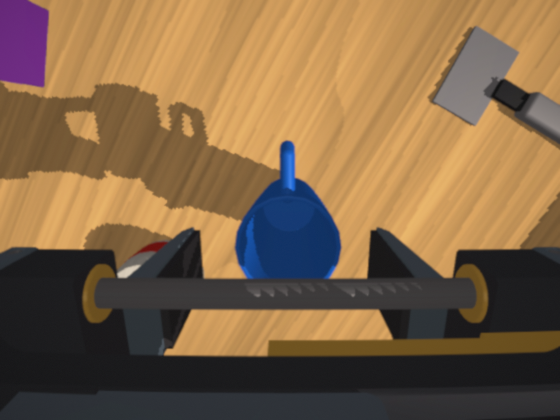

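Request:
{"op": "jog_arm", "data": {
  "motion": [
    {"xyz":[0,-1,12],"roll":0},
    {"xyz":[0,-1,13],"roll":0},
    {"xyz":[0,-1,13],"roll":0},
    {"xyz":[0,0,13],"roll":0},
    {"xyz":[0,0,6],"roll":0},
    {"xyz":[0,0,0],"roll":0}
  ]
}}

```text
clock: 23.45
ee_pos: [0.5938, -0.3237, 0.0841]
eef_rot: [-0.015, 0.966, 0.258, -0.012]
ft_force: [-0.2, 0.6, 0.8]
width: 0.997
```

```bash
python3 plan.py 597 -326.5 87 29.5 1
```

```text
t 23.45 p [ 593.8 -323.7   84.1] th 29.9 tilt 2.24 w 90.9 F [-0.2  0.6  0.8]
[{"xyz":[1,4,-3],"roll":0.4}]
```

Request:
{"op": "jog_arm", "data": {
  "motion": [
    {"xyz":[1,4,-3],"roll":0},
    {"xyz":[0,0,0],"roll":0},
    {"xyz":[0,0,0],"roll":0}
  ]
}}

```text
clock: 23.75
ee_pos: [0.5977, -0.3275, 0.0877]
eef_rot: [-0.015, 0.966, 0.258, -0.011]
ft_force: [-0.6, -0.1, -0.4]
width: 0.997
```

Request:
{"op": "jog_arm", "data": {
  "motion": [
    {"xyz":[0,0,0],"roll":0},
    {"xyz":[0,0,0],"roll":0},
    {"xyz":[0,0,0],"roll":0},
    {"xyz":[0,0,0],"roll":0},
    {"xyz":[0,0,0],"roll":0}
  ],
  "fingers": 45
}}

```text
clock: 24.25
ee_pos: [0.5982, -0.3279, 0.0891]
eef_rot: [-0.014, 0.966, 0.258, -0.011]
ft_force: [0.0, 0.2, -0.1]
width: 0.693
```

```bash
python3 plan.py 597 -326.5 230 29.5 5
```

```text
t 24.25 p [ 598.2 -327.9   89.1] th 29.9 tilt 2.01 w 63.2 F [ 0.   0.2 -0.1]
[{"xyz":[0,0,-28],"roll":0.1},{"xyz":[0,0,-28],"roll":0.1},{"xyz":[0,-1,-28],"roll":0.1},{"xyz":[0,0,-28],"roll":0.1},{"xyz":[0,-1,-29],"roll":0.0}]
```

Request:
{"op": "jog_arm", "data": {
  "motion": [
    {"xyz":[0,0,-8],"roll":0},
    {"xyz":[0,0,-20],"roll":0},
    {"xyz":[0,0,-30],"roll":0},
    {"xyz":[0,0,-35],"roll":0},
    {"xyz":[0,0,-35],"roll":0},
    {"xyz":[0,0,-12],"roll":0},
    {"xyz":[0,0,0],"roll":0}
  ]
}}

```text
clock: 24.95
ee_pos: [0.6009, -0.3301, 0.2332]
eef_rot: [-0.016, 0.966, 0.258, -0.013]
ft_force: [0.2, -0.2, -2.1]
width: 0.697
```

```bash
python3 plan.py 449 57 235 82 16; python3 - <<'E'
from h import *
shot("scene","s24")
E
```

```text
t 24.95 p [ 600.9 -330.1  233.2] th 29.9 tilt 2.4 w 63.6 F [ 0.2 -0.2 -2.1]
[{"xyz":[4,-26,0],"roll":-3.3},{"xyz":[5,-25,0],"roll":-3.3},{"xyz":[7,-25,0],"roll":-3.2},{"xyz":[8,-25,0],"roll":-3.3},{"xyz":[10,-24,0],"roll":-3.2},{"xyz":[11,-24,0],"roll":-3.3},{"xyz":[12,-23,0],"roll":-3.2},{"xyz":[13,-22,0],"roll":-3.3},{"xyz":[15,-21,0],"roll":-3.2},{"xyz":[16,-21,0],"roll":-3.3}]
[{"xyz":[17,-20,0],"roll":-3.2},{"xyz":[18,-18,0],"roll":-3.3},{"xyz":[19,-18,0],"roll":-3.2},{"xyz":[20,-16,-1],"roll":-3.3},{"xyz":[21,-15,0],"roll":-3.2},{"xyz":[22,-14,-1],"roll":-3.3}]
```

View pics/s24.png

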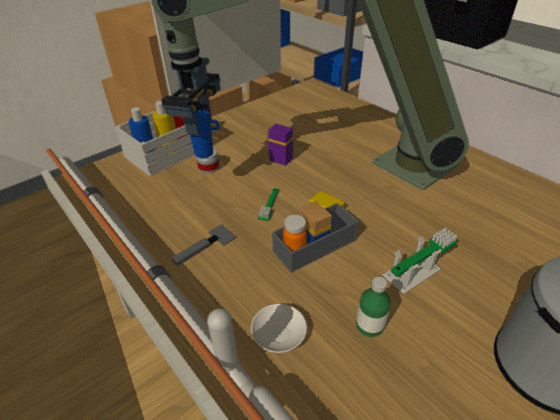

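Request:
{"op": "jog_arm", "data": {
  "motion": [
    {"xyz":[4,-26,0],"roll":-3.3},
    {"xyz":[5,-25,0],"roll":-3.3},
    {"xyz":[7,-25,0],"roll":-3.3},
    {"xyz":[8,-25,0],"roll":-3.3},
    {"xyz":[10,-24,0],"roll":-3.3},
    {"xyz":[11,-24,0],"roll":-3.3},
    {"xyz":[12,-23,0],"roll":-3.3},
    {"xyz":[13,-22,0],"roll":-3.3},
    {"xyz":[15,-21,0],"roll":-3.3},
    {"xyz":[16,-21,0],"roll":-3.3}
  ]
}}

```text
clock: 26.0
ee_pos: [0.4918, -0.0805, 0.2276]
eef_rot: [-0.031, 0.848, 0.529, -0.017]
ft_force: [-0.5, 0.2, -1.9]
width: 0.694
```

```bash
python3 plan.py 449 50 225 82 7
```

```text
t 26.0 p [491.8 -80.5 227.6] th 64.0 tilt 4.03 w 63.3 F [-0.5  0.2 -1.9]
[{"xyz":[14,-14,0],"roll":-2.6},{"xyz":[15,-13,0],"roll":-2.6},{"xyz":[15,-12,1],"roll":-2.6},{"xyz":[16,-12,0],"roll":-2.6},{"xyz":[16,-11,1],"roll":-2.5},{"xyz":[17,-10,0],"roll":-2.6},{"xyz":[17,-9,1],"roll":-2.5}]
```

Request:
{"op": "jog_arm", "data": {
  "motion": [
    {"xyz":[11,-10,0],"roll":-2},
    {"xyz":[11,-10,0],"roll":-2},
    {"xyz":[11,-9,0],"roll":-2},
    {"xyz":[11,-9,0],"roll":-2},
    {"xyz":[11,-8,0],"roll":-2},
    {"xyz":[11,-8,0],"roll":-2},
    {"xyz":[11,-7,0],"roll":-2},
    {"xyz":[11,-6,0],"roll":-2},
    {"xyz":[8,-4,0],"roll":-1},
    {"xyz":[0,0,0],"roll":0}
  ]
}}

```text
clock: 27.0
ee_pos: [0.4494, 0.043, 0.232]
eef_rot: [-0.035, 0.752, 0.658, -0.013]
ft_force: [0.8, -0.2, -1.7]
width: 0.696
```

```bash
python3 plan.py 449 55 225 82 4; python3 - <<'E'
from h import *
print(arm.read_state()["eef_rot"],rot(arm.read_state()["eef_rot"])[:,2])
shot("wrist","w26"); f=arm.grab_frame("scene"); crop(f,250,130,390,275,4,"s26")
E
```

```text
t 27.0 p [449.4  43.  232. ] th 82.4 tilt 4.27 w 63.4 F [ 0.8 -0.2 -1.7]
[{"xyz":[3,-1,2],"roll":0.1},{"xyz":[3,0,2],"roll":0.1},{"xyz":[3,-1,1],"roll":0.1},{"xyz":[3,0,2],"roll":0.1}]
[-0.03492271  0.75170817  0.65844046 -0.01309116] [-0.06567051  0.03526387 -0.99721805]
```

View pics/w26.png

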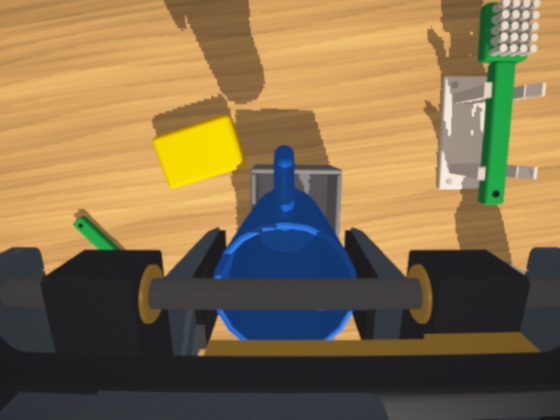

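View pics/s26.png

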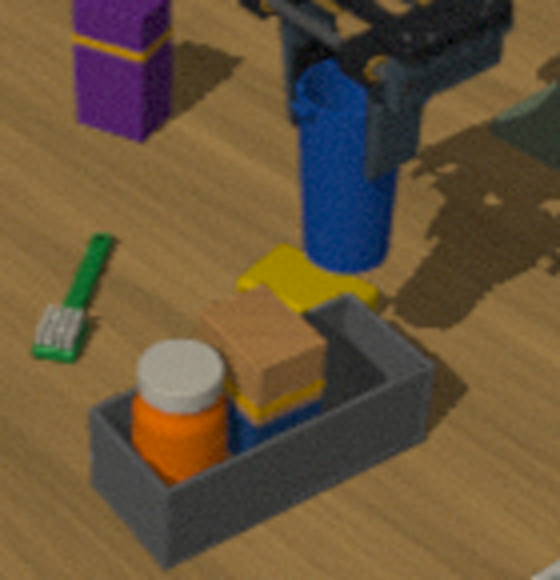

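```bash
cat > jug.py <<'E'
from h import *
Rp=rot(np.array([-.014,.966,.258,-.011])/np.linalg.norm([-.014,.966,.258,-.011])); tp=np.array([.598,-.328,.0891])
s=arm.read_state(); Q=rot(s["eef_rot"])@Rp.T; T=lambda d:s["ee_pos"]+Q@(np.array([.5977,-.3268,0])+d-tp)
o=np.array([.5157,.0473,0]); ax=np.array([-.99,.139,0]); ay=np.array([-.139,-.99,0])
def cad(p): return [round(float((p-o)@a)*1e3,1) for a in (ax,ay)]+[round(float(p[2])*1e3,1)]
E
python3 - <<'E'
from jug import *
print("foot",T([0,0,0]),cad(T([0,0,0])),"rim",cad(T([0,0,.12])))
s0=dict(ee_pos=np.array([.5264,.0445,.2348]),eef_rot=np.array([-.004,-.654,.757,.012])/np.linalg.norm([-.004,-.654,.757,.012]))
s,f=shot("wrist","w27"); M=rot(s["eef_rot"])
for n,px,z,st in [("carton near",[[247,238],[322,238]],.125,s0),("rim far",[[237,91],[333,91]],.07,s0),("rim side rows",[[243,275],[327.5,275]],.07,s0),("jar",[[283,135]],.12,s0),
  ("NOW caddy near rim",[[252,166],[341,168]],.07,s),("rimc",[[286,283]],T([0,0,.12])[2],s)]:
    P=plane(f,px,z,st);print(n,P.round(4).tolist(),[cad(p) for p in P])
crop(f,200,130,380,300,4,"w27c")
E
```

```text
foot [0.44593095 0.04654324 0.1429639 ] [69.0, 10.4, 143.0] rim [64.5, 15.2, 262.8]
carton near [[0.5034, 0.0813, 0.125], [0.4941, 0.0173, 0.125]] [[17.0, -32.0, 125.0], [17.2, 32.7, 125.0]]
rim far [[0.6272, 0.0751, 0.07], [0.6142, -0.0124, 0.07]] [[-106.5, -43.1, 70.0], [-105.8, 45.4, 70.0]]
rim side rows [[0.4418, 0.1034, 0.07], [0.4289, 0.0135, 0.07]] [[81.0, -45.3, 70.0], [81.2, 45.6, 70.0]]
jar [[0.5847, 0.0378, 0.12]] [[-69.7, -0.2, 120.0]]
NOW caddy near rim [[0.4058, 0.0207, 0.07], [0.4195, 0.1068, 0.07]] [[105.2, 41.6, 70.0], [103.5, -45.5, 70.0]]
rimc [[0.4471, 0.0428, 0.2628]] [[67.3, 14.0, 262.8]]
```

View pics/w27c.png

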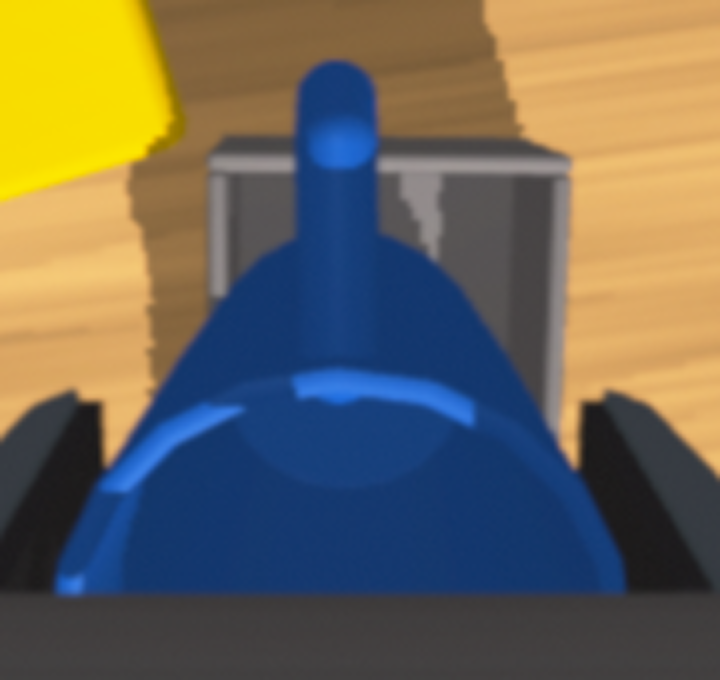

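```bash
cat > go.py <<'E'
# go.py x y z : one true shift in tool axes (mm) to the TCP target, tilt taken in
from jug import *
import sys
t=np.array(sys.argv[1:4],float)/1e3
print("tool shift",((t-s["ee_pos"])@rot(s["eef_rot"])*1e3).round(1),"p",(np.array(s["ee_pos"])*1e3).round(1),"z-axis",rot(s["eef_rot"])[:,2].round(3),"F",s["ft_force"].round(1),"foot",cad(T([0,0,0])),"rim",cad(T([0,0,.12])))
E
python3 go.py 453 54 172
```

```text
tool shift [11.   5.6 59.9] p [449.9  41.8 231.8] z-axis [-0.066  0.035 -0.997] F [-0.1  0.1 -1.8] foot [68.9, 10.7, 142.9] rim [64.4, 15.5, 262.7]
```

Request:
{"op": "jog_arm", "data": {
  "motion": [
    {"xyz":[3,1,3],"roll":0},
    {"xyz":[3,1,8],"roll":0},
    {"xyz":[3,1,10],"roll":0},
    {"xyz":[2,1,10],"roll":0},
    {"xyz":[0,1,10],"roll":0},
    {"xyz":[0,1,10],"roll":0},
    {"xyz":[0,0,8],"roll":0},
    {"xyz":[0,0,0],"roll":0},
    {"xyz":[0,0,0],"roll":0}
  ]
}}

```text
clock: 28.05
ee_pos: [0.4534, 0.0535, 0.1657]
eef_rot: [-0.036, 0.753, 0.657, -0.015]
ft_force: [0.3, -0.6, -1.6]
width: 0.696
```

```bash
python3 go.py 453 54 172;  python3 - <<'E'
from h import *
s,f=shot("wrist","w28"); crop(f,200,100,380,270,4,"w28c"); f=arm.grab_frame("scene"); crop(f,250,130,390,275,4,"s28")
E
```

```text
tool shift [ 0.6 -1.  -6.3] p [453.4  53.5 165.7] z-axis [-0.069  0.034 -0.997] F [ 0.3 -0.6 -1.6] foot [67.3, -1.2, 76.8] rim [62.4, 3.4, 196.6]
```

View pics/w28c.png

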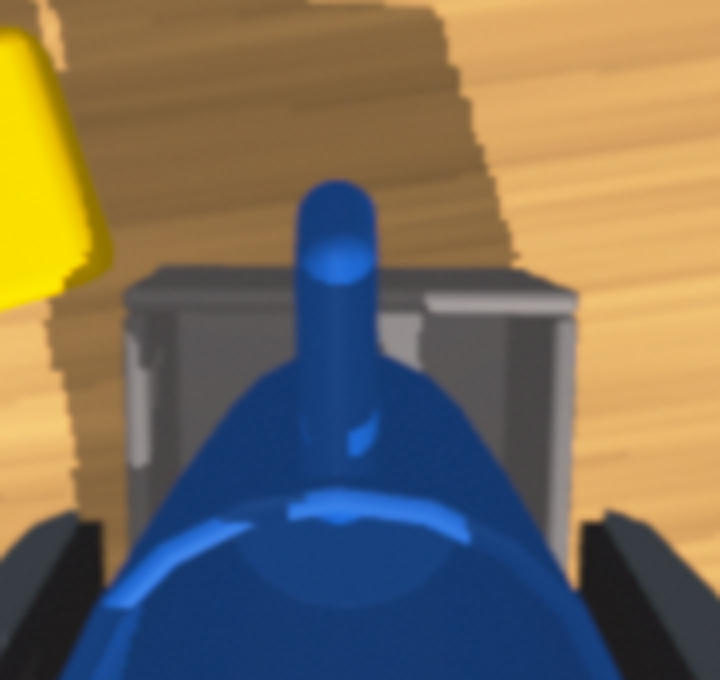

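View pics/s28.png

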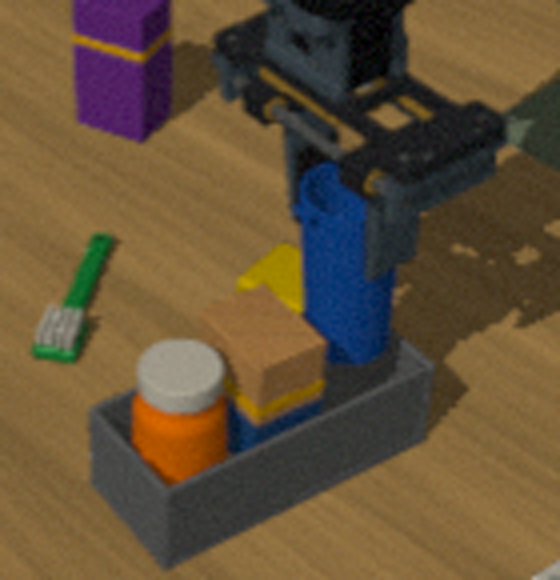

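Request:
{"op": "jog_arm", "data": {
  "motion": [
    {"xyz":[0,0,5],"roll":0},
    {"xyz":[0,1,9],"roll":0},
    {"xyz":[-1,1,10],"roll":0},
    {"xyz":[0,1,10],"roll":0},
    {"xyz":[-1,0,10],"roll":0},
    {"xyz":[0,1,9],"roll":0},
    {"xyz":[0,0,5],"roll":0},
    {"xyz":[0,0,0],"roll":0},
    {"xyz":[0,0,0],"roll":0}
  ]
}}

```text
clock: 29.05
ee_pos: [0.4535, 0.0528, 0.1028]
eef_rot: [-0.035, 0.753, 0.657, -0.015]
ft_force: [-0.1, -0.1, -2.0]
width: 0.696
```

```bash
python3 go.py 453.4 53.5 94
```

```text
tool shift [0.5 0.4 8.8] p [453.5  52.8 102.8] z-axis [-0.068  0.034 -0.997] F [-0.1 -0.1 -2. ] foot [67.1, -0.5, 13.9] rim [62.3, 4.1, 133.7]
```

Request:
{"op": "jog_arm", "data": {
  "motion": [
    {"xyz":[0,0,4],"roll":0},
    {"xyz":[0,0,3],"roll":0},
    {"xyz":[0,0,2],"roll":0},
    {"xyz":[0,0,0],"roll":0},
    {"xyz":[0,0,0],"roll":0}
  ]
}}

```text
clock: 29.55
ee_pos: [0.4544, 0.0533, 0.0952]
eef_rot: [-0.034, 0.753, 0.657, -0.013]
ft_force: [0.4, 0.7, -1.9]
width: 0.7
```

```bash
python3 go.py 453.4 53.5 94
```

```text
tool shift [ 0.  -0.9  1.3] p [454.4  53.3  95.2] z-axis [-0.064  0.034 -0.997] F [ 0.4  0.7 -1.9] foot [65.9, -1.2, 6.3] rim [61.6, 3.5, 126.1]
```

Request:
{"op": "jog_arm", "data": {
  "motion": [
    {"xyz":[0,0,4],"roll":0},
    {"xyz":[0,0,3],"roll":0},
    {"xyz":[0,0,3],"roll":0},
    {"xyz":[0,0,0],"roll":0}
  ]
}}

```text
clock: 29.95
ee_pos: [0.4579, 0.0545, 0.0955]
eef_rot: [-0.031, 0.753, 0.657, -0.008]
ft_force: [-0.1, 1.0, -2.4]
width: 0.694
```

```bash
python3 go.py 453.4 53.5 94
```

```text
tool shift [-1.6 -4.2  1.7] p [457.9  54.5  95.5] z-axis [-0.052  0.036 -0.998] F [-0.1  1.  -2.4] foot [61.6, -3.2, 6.6] rim [58.7, 1.9, 126.4]
```

Request:
{"op": "jog_arm", "data": {
  "motion": [
    {"xyz":[0,0,0],"roll":0},
    {"xyz":[0,0,0],"roll":0},
    {"xyz":[0,0,0],"roll":0},
    {"xyz":[0,0,0],"roll":0}
  ],
  "fingers": 84
}}

```text
clock: 30.35
ee_pos: [0.4582, 0.0546, 0.0953]
eef_rot: [-0.031, 0.753, 0.657, -0.007]
ft_force: [-0.4, -0.1, -0.5]
width: 0.92
```

```bash
python3 go.py 457 54 215; python3 - <<'E'
from h import *
s,f=shot("wrist","w30"); f=arm.grab_frame("scene"); crop(f,250,130,390,275,4,"s30")
E
```

```text
tool shift [   2.7   -7.8 -119.4] p [458.2  54.6  95.3] z-axis [-0.051  0.037 -0.998] F [-0.4 -0.1 -0.5] foot [61.1, -3.5, 6.4] rim [58.4, 1.7, 126.2]
```

View pics/w30.png

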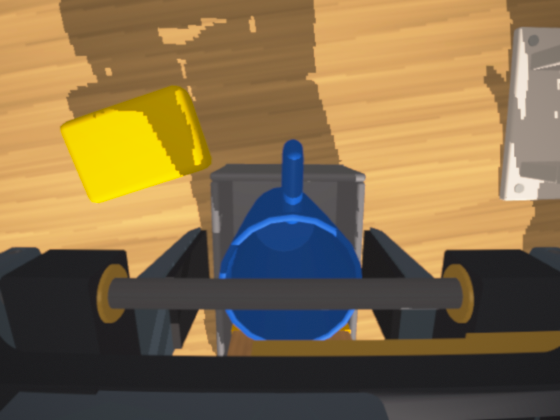

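View pics/s30.png

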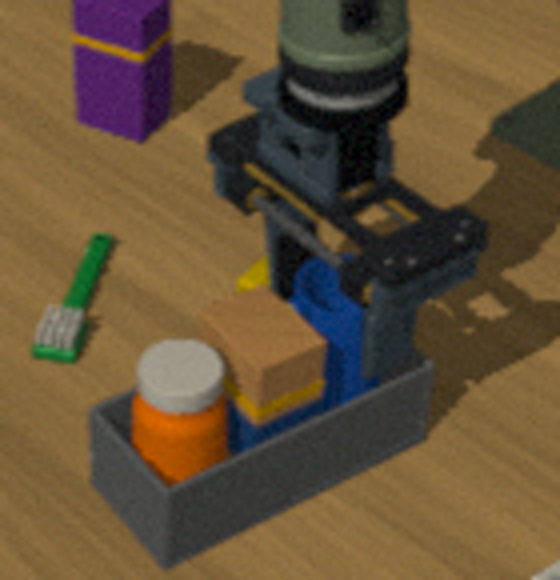

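Request:
{"op": "jog_arm", "data": {
  "motion": [
    {"xyz":[1,0,0],"roll":0},
    {"xyz":[0,-1,-8],"roll":0},
    {"xyz":[0,-1,-15],"roll":0},
    {"xyz":[1,-2,-25],"roll":0},
    {"xyz":[1,-2,-30],"roll":0},
    {"xyz":[1,-2,-30],"roll":0},
    {"xyz":[0,-1,-30],"roll":0},
    {"xyz":[0,0,0],"roll":0}
  ],
  "fingers": 91
}}

```text
clock: 31.25
ee_pos: [0.4562, 0.0549, 0.241]
eef_rot: [-0.031, 0.753, 0.657, -0.008]
ft_force: [-0.1, -0.2, 0.2]
width: 0.999
```

```bash
python3 go.py 400 54 250; python3 - <<'E'
from h import *
s,f=shot("wrist","w31"); f=arm.grab_frame("scene"); crop(f,250,170,470,300,3.6,"s31")
E
```

```text
tool shift [ -8.3 -55.9  -6. ] p [456.2  54.9 241. ] z-axis [-0.053  0.036 -0.998] F [-0.1 -0.2  0.2] foot [63.4, -3.4, 152.0] rim [60.4, 1.8, 271.9]
```

View pics/w31.png

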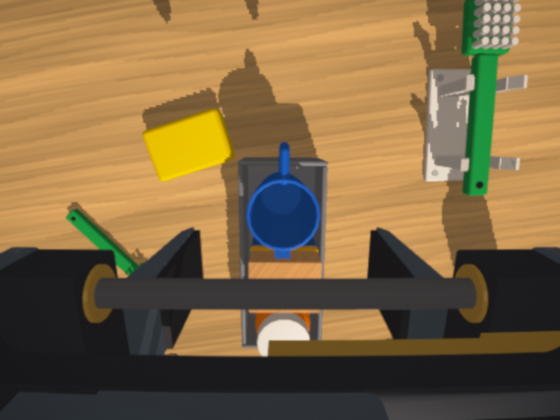

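View pics/s31.png

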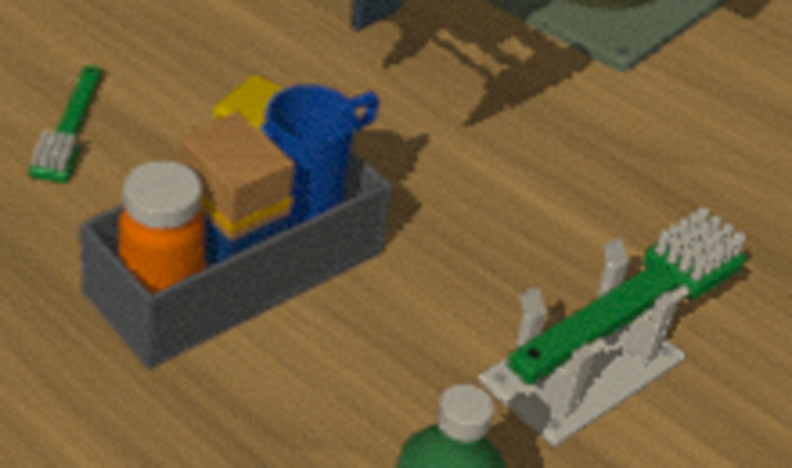

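```bash
python3 - <<'E'
from jug import *
from scipy.optimize import least_squares
s,w=shot("wrist","w32"); g=arm.grab_frame("scene"); crop(g,285,180,365,240,9,"s32"); crop(w,230,140,340,350,2.8,"w32c")
for z in (.125,.12): print("jug rim wrist",cad(plane(w,[[283,215]],z,s)[0]),"scene",cad(plane(g,np.array([[313,112]])/3.6+[250,170],z)[0]))
print("carton far/near edge wrist z.125",[cad(p) for p in plane(w,[[248,263],[320,263]],.125,s)])
E
```

```text
jug rim wrist [64.1, -1.0, 125.0] scene [59.0, -3.8, 125.0]
jug rim wrist [63.0, -1.1, 120.0] scene [63.1, 0.7, 120.0]
carton far/near edge wrist z.125 [[21.2, 29.7, 125.0], [20.6, -33.6, 125.0]]
```

View pics/s32.png

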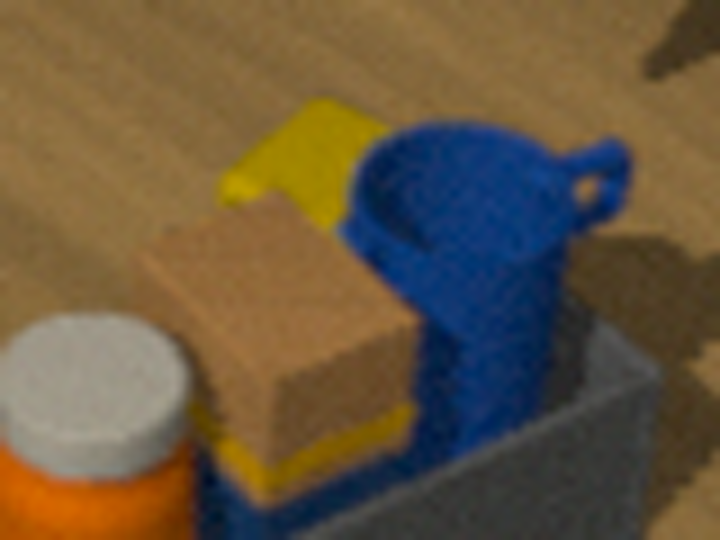

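View pics/w32c.png

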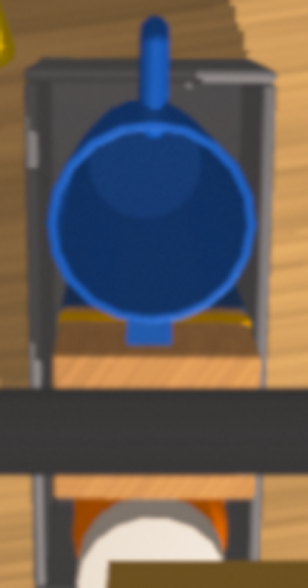

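```bash
python3 - <<'E'
from jug import *
s,w=shot("wrist","w33")
print("inner floor centre",cad(plane(w,[[281.8,199.3]],.008,s)[0]),"rim",cad(plane(w,[[230+151/2.8,140+221/2.8]],.125,s)[0]))
print("brush hole end, head joint z=.061",plane(w,[[479,190],[484,53]],.061,s).round(4))
a,b=plane(w,[[479,193],[484,53]],.061,s); d=(b-a)/np.linalg.norm(b-a); print("brush ang",np.degrees(np.arctan2(d[1],d[0])),"grip",b-.07*d,"len",np.linalg.norm(b-a))
E
```

```text
inner floor centre [59.9, -1.7, 8.0] rim [62.4, -1.4, 125.0]
brush hole end, head joint z=.061 [[0.4675 0.2657 0.061 ]
 [0.3308 0.2762 0.061 ]]
brush ang 175.6938334362009 grip [0.4005644  0.27092299 0.061     ] len 0.14035549622924004
```

```bash
python3 -c "
from station import arm
print(arm.sign_off(), arm.read_state()['clock'])"
```

```text
the job is handed in; nothing more can be done
the job is handed in; nothing more can be done
```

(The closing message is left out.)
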